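# Zero the bulk gauge on an approved set of pocket books

### The job

Set up the bulk gauge from the approved pocket books (two or three of them): draw the jaw back, stand all the books side by side on the bed with their covers facing the end plate, push the jaw up until you feel the sprung end plate seat on its stop, let go, and turn the bezel until its red zero stands under the pointer. Then draw the jaw wide open, put every book into the white tray, and leave the bezel alone: turn it only while the set is held in the gauge, and do not disturb the bottle, glue stick and masking tape.

Things in the scene. Friction and masses are not known exactly. Their poses are not given: they have to be found in the camera images.
- gauge: bulk gauge fixed to the bench: grey base 90 x 300 x 14 mm, open-sided steel bed 40 mm wide with its top 30 mm above the bench. Origin: bench level under the base's middle; x across the bed, away from the robot; y along the bed from the end block (62 mm wide, 75 mm high, y = -122 to -149 mm) to the dial (axis at y = +100 mm). Books stand on the bed, overhanging it 10 mm at each end
- end_plate (a joint): sprung steel end plate 52 mm wide, 40 mm high, in front of the end block (m): 0 = sprung out, face at gauge y = -110 mm; 0.005 = pushed back onto its hard stop (seated), face at gauge y = -115 mm. The spring gives about 0.6 N at first and 3.3 N when seated; it springs out again when the pack is released and taken away
- jaw (a joint): sliding jaw (m): clear opening between the jaw's face and the seated end plate, 0 to 0.135; the jaw's face is at gauge y = -0.115 + value. It drags with about 5.5 N and stays where it is left, also against the end plate's spring. The jaw is 52 mm wide, 40 mm long in y behind its face, its body 62 mm and its face 72 mm above the bench
- jaw_knob (a point): the jaw's black round knob, 22 mm in diameter, standing upright from 82 to 118 mm above the bench on a 12 mm stem, 24 mm behind the jaw's face; this point is on its axis 102 mm above the bench. Push or pull it along the bed
- pointer (a joint): black pointer of the dial (rad, anticlockwise seen from above), driven by the jaw: value = -62.83 x jaw opening in m (one turn for 100 mm, clockwise as the jaw opens). At 0 it points along the gauge's +x axis
- bezel (a joint): black knurled bezel, 56 mm in diameter, 40 to 64 mm above the bench, upright axis at gauge x = 0, y = +100 mm, with a white scale of 50 divisions (rad, anticlockwise from above, no end stops; turns with 0.06 Nm and stays put). At 0 its red zero wedge points along the gauge's +x axis; zero is under the pointer when bezel and pointer values agree or differ by whole turns
- zero_mark (a point): outer end of the red zero wedge on the scale, 24 mm from the dial's axis, 61.5 mm above the bench
- pointer_tip (a point): outer end of the pointer's direction, 24 mm from the dial's axis, 61.5 mm above the bench
- white_tray: loose shallow white tray, 133 mm (x) x 298 mm (y), walls 2 mm thick and 43 mm high, floor 2 mm thick; origin at the centre of its underside
- book_red: pocket book with dark red cover, standing upright: 60 mm long (its x axis, spine at -x), 26 mm thick (its y axis), 44 mm high, 75 g; origin at the centre of its underside. May be absent
- book_blue: pocket book with navy blue cover, standing upright: 60 mm long (its x axis, spine at -x), 28 mm thick (its y axis), 44 mm high, 75 g; origin at the centre of its underside. May be absent
- book_green: pocket book with dark green cover, standing upright: 60 mm long (its x axis, spine at -x), 30 mm thick (its y axis), 44 mm high, 75 g; origin at the centre of its underside. May be absent
- book_ochre: pocket book with ochre yellow cover, standing upright: 60 mm long (its x axis, spine at -x), 32 mm thick (its y axis), 44 mm high, 75 g; origin at the centre of its underside. May be absent
- solvent_bottle: flat clear bottle with black cap, 31 x 57 x 138 mm, standing; origin under its centre; bystander
- glue_stick: white and blue glue stick, 31 mm in diameter, 96 mm high, standing; origin under its centre; bystander
- masking_thin: cream roll of masking tape lying flat, about 100 mm across, 24 mm high; origin under its centre; bystander
There are look-alikes about, which are no part of the job. Leave any pink look-alike of the book_ochre alone.

How it is judged (in metres and radians):
On the way, in this order (a step that is already met when the one before it is completed fails the run):
1. every book stands on the bed, covers facing the end plate, and the jaw has pushed the pack until the end plate is seated (x of book_red in the frame of gauge between -0.018 and 0.018 m and y of book_red in the frame of gauge between -0.118 and 0 m and z of book_red in the frame of gauge between 0.026 and 0.036 m and angle between the y axis of each of book_red, book_blue, book_green, book_ochre and the y axis of gauge, either way round below 0.1 rad and angle between each of book_red, book_blue, book_green, book_ochre's own z axis and vertical below 0.15 rad and x of book_blue in the frame of gauge between -0.018 and 0.018 m and y of book_blue in the frame of gauge between -0.118 and 0 m and z of book_blue in the frame of gauge between 0.026 and 0.036 m and x of book_green in the frame of gauge between -0.018 and 0.018 m and y of book_green in the frame of gauge between -0.118 and 0 m and z of book_green in the frame of gauge between 0.026 and 0.036 m and x of book_ochre in the frame of gauge between -0.018 and 0.018 m and y of book_ochre in the frame of gauge between -0.118 and 0 m and z of book_ochre in the frame of gauge between 0.026 and 0.036 m and value of joint end_plate above 0.004 m), for 0.2 s.
2. with the pack still held and the end plate seated, the red zero stands under the pointer (within one scale division) and the bezel and jaw are let go (x of book_red in the frame of gauge between -0.018 and 0.018 m and y of book_red in the frame of gauge between -0.118 and 0 m and z of book_red in the frame of gauge between 0.026 and 0.036 m and angle between the y axis of each of book_red, book_blue, book_green, book_ochre and the y axis of gauge, either way round below 0.1 rad and angle between each of book_red, book_blue, book_green, book_ochre's own z axis and vertical below 0.15 rad and x of book_blue in the frame of gauge between -0.018 and 0.018 m and y of book_blue in the frame of gauge between -0.118 and 0 m and z of book_blue in the frame of gauge between 0.026 and 0.036 m and x of book_green in the frame of gauge between -0.018 and 0.018 m and y of book_green in the frame of gauge between -0.118 and 0 m and z of book_green in the frame of gauge between 0.026 and 0.036 m and x of book_ochre in the frame of gauge between -0.018 and 0.018 m and y of book_ochre in the frame of gauge between -0.118 and 0 m and z of book_ochre in the frame of gauge between 0.026 and 0.036 m and value of joint end_plate above 0.0035 m and horizontal distance between zero_mark and pointer_tip below 0.003 m and contact force between the fingers and gauge below 0.1 N), for 0.3 s.
3. the jaw is drawn wide open (value of joint jaw above 0.115 m), for 0.2 s.
At the end, for the whole second after the job is handed in: Every book lies or stands in the white tray (its underside centre within the walls and less than 40 mm above the tray's underside), at rest and released; the jaw is open by more than 115 mm, the end plate has sprung out and the bezel is at rest (x of book_red in the frame of white_tray between -0.064 and 0.064 m and y of book_red in the frame of white_tray between -0.147 and 0.147 m and z of each of book_red, book_blue, book_green, book_ochre in the frame of white_tray below 0.04 m and linear speed of each of book_red, book_blue, book_green, book_ochre below 0.03 m/s and contact force between each of book_red, book_blue, book_green, book_ochre and the fingers below 0.05 N and x of book_blue in the frame of white_tray between -0.064 and 0.064 m and y of book_blue in the frame of white_tray between -0.147 and 0.147 m and x of book_green in the frame of white_tray between -0.064 and 0.064 m and y of book_green in the frame of white_tray between -0.147 and 0.147 m and x of book_ochre in the frame of white_tray between -0.064 and 0.064 m and y of book_ochre in the frame of white_tray between -0.147 and 0.147 m and value of joint jaw above 0.115 m and value of joint end_plate below 0.002 m and velocity of joint bezel between -0.05 and 0.05 rad/s); the robot touches nothing.
It fails at once if the bezel is turned while no set is held in the gauge (the end plate is not pushed back) (value of joint end_plate below 0.002 m and (velocity of joint bezel above 0.3 rad/s or velocity of joint bezel below -0.3 rad/s)).
It fails at once if the bottle, glue stick or masking tape is moved by more than 40 mm or knocked over (distance of any of solvent_bottle, glue_stick, masking_thin from where it was at the start of the episode above 0.04 m or angle between any of solvent_bottle, glue_stick, masking_thin's own z axis and vertical above 0.5 rad).
Of book_red, book_blue, book_green, book_ochre only 2 to 3 are there at a start; the rules pass over those that are not, and their reading is None.
At some moment in a run one of white_tray may be knocked a few centimetres aside while the robot is not near it.
Once in a run the grip may slacken for a moment while it holds something.
It also fails if it takes over 210 s, if anything falls off the work surface, if the arm or the gripper's body presses on something with over 40 N, if the wrist force passes 120 N, or if a joint passes its speed limit or range.

### The arm

A 7-joint arm with a two-finger parallel gripper is mounted at the origin on the work surface; the furniture and walls round the work are solid. World frame = base frame: x ahead of the robot, y to its left, z up, the work surface at z = 0. Lengths are in mm, angles in rad, forces in N, time in s.
With the tool pointing down it reaches from about 400 to 875 mm from the base axis. Payload 4.4 kg.
Tool frame: the origin (TCP) lies midway between the tips of the shut fingers; the grasp point (between the pads) lies 19 mm behind it (ctrl.grip_point_offset is the distance from the TCP to the grasp point, in mm); z points along the fingers, y is the direction in which the jaws open and shut (so a half turn about z gives the same grasp; the last joint's range is limited). The gripper opens to 85 mm and grips with 20 to 120 N. Pads are 22 mm wide; open, the fingers measure 114 mm over their backs; the gripper's body (76 mm by 85 mm) begins 54 mm behind the grasp point. The pads swing forward as they close: fully open they stand 13 mm farther back than shut.
Start: joints at [-1.383, 0.628, 0.038, 1.517, -0.027, 0.996, -0.02], TCP at [163.179, 629.198, 231.313] pointing down, gripper open.
Joint ranges: [-3.06, 3.06], [-0.37, 2.12], [-1.25, 1.32], [0.18, 2.47], [-1.1, 4.24], [0.23, 1.98], [-2.94, 2.94]. Speed limits (rad/s): [2.57, 2.57, 3.14, 3.14, 3.14, 3.14, 3.14].

### API

Orientations are given as [roll, pitch, yaw] about the fixed x, y, z axes, in that order (R = Rz(yaw) Ry(pitch) Rx(roll)).
In Python, from cell import ctrl, imaging, models gives the robot as it stands. The module is installed in compiled form; this text tells all that it offers.
- The arm moves only by the tool drive_tool, never from a script. Its argument "deltas" is text: rows parted by semicolons, each of 5 numbers parted by spaces: the shift along the tool's x, y, z in m, then the turn about the tool's z in degrees, then the finger opening in m, from 0 to 0.0854. A call has 1 to 12 rows; each row is the pose to reach, as a shift and turn from the pose commanded when the call began, along the tool's axes at that moment; what a row does not reach only later rows make up. A row lasts 1/8 s, in which the tool goes at most 62.5 mm and 10.7 degrees, less where a joint would pass 70% of its speed; a pose out of reach is approached as far as the arm can. A call with a gripper value outside its range is refused whole. The fingers move at their own pace and stop on an object; the grip force is fixed at half the most. Time passes only in rows, so rows that repeat a pose let the fingers close. It gives the time, the measured TCP pose, the force and the opening at its end, in the units of the state.
- ctrl.read_state(): the state, without advancing time (a new reading comes with each control period).
- imaging.get_image(name): name is "side" or "top" or "wrist"; returns a dict with "color" (480x640x3 uint8, red, green, blue), "range_z" (480x640 float32, mm along the optical axis (not along the pixel's ray), 0 where there is no reading), "vfov" (degrees; the focal length in pixels is half the picture's height over the tangent of half this angle, whatever the lens; pixels are square), "cx", "cy" (the principal point, pixels), "k1" (the pictures are not rectified: a ray, as slopes to the right and down, at radius r is drawn at 1 + k1 r^2 times it, then the intrinsics apply), "extrinsics" (4x4, takes a point from camera to world coordinates). Camera axes: x right, y down, z forward; pixel columns grow to the right and rows downward; lengths in mm; the calibration is good to about 2 mm. A picture is of the moment at which its call begins.
- ctrl.finish_job(): hands the job in, once; it reports no verdict.
Trained networks look in a picture, given as the dict that the camera call returned (one of the last four; its "shot" number tells which), for a name from the list of things; names that differ only in an ending like _2 or _b are one class to them, and where a whole thing is asked for, a point or a joint stands for the part that bears it (a point fixed in the world has none). Each returns a list of dicts, best first, with "score" (0 to 1); they miss things now and then, are a little off and sometimes report something else, mostly with a low value. They report only what shows in the picture. A call takes as long as a camera call. They do not tell look-alikes from the thing itself.
- models.spot_in(picture, thing): "point" ([column, row] in pixels, amid what is visible of it).
- models.landmark_of(picture, thing): "point" ([column, row] in pixels: a listed point, or the origin of a listed thing).
The state is a dict: "clock": time; "qpos": joint angles; "qd": joint speeds; "tau": joint torques, N m; "eef_pos": TCP position; "tool_rot": TCP orientation; "force": force on the tool from outside, world axes, zero at the start; "torque": the same for the moment, N m; "width": finger opening in mm.
Only numpy, scipy, OpenCV 4.12 (cv2) and the standard library are available. Lean on these libraries where they do the work, as an engineer would, in place of code of your own. Each camera call takes 0.05 s, during which the arm holds its last target.

## Working session

There is one attempt and no reset: what is moved stays moved. The work goes in short steps, Python scripts to look and compute and a tool call to move; the robot and the scene stay as the last step left them, time stands still between calls to the robot, and variables do not carry over. Pictures are saved under pics/ and viewed, and the job is handed in when it is done.

Besides the shell and the picture viewer there is one more tool, called after "Call:" by a JSON object that holds its "api" and its "payload". drive_tool: Moves the arm, as the interface text tells. Its arguments: {"type":"object","properties":{"deltas":{"type":"string"}},"required":["deltas"]}

```bash
mkdir -p pics
cat > h.py <<'E'
import numpy as np, cv2
from cell import ctrl, imaging, models
def save(pic,name,crop=None,scale=1):
    im=pic["color"][:,:,::-1]
    if crop: 
        x0,y0,x1,y1=crop; im=im[y0:y1,x0:x1]
    if scale!=1: im=cv2.resize(im,None,fx=scale,fy=scale,interpolation=cv2.INTER_CUBIC)
    cv2.imwrite("pics/"+name+".png",im)
def K(p):
    f=240/np.tan(np.radians(p["vfov"])/2); return f
def ray(p,uv):
    f=K(p); xd=(uv[0]-p["cx"])/f; yd=(uv[1]-p["cy"])/f
    x,y=xd,yd
    for _ in range(20):
        r2=x*x+y*y; s=1+p["k1"]*r2; x,y=xd/s,yd/s
    return np.array([x,y,1.0])
def atz(p,uv,z):
    E=np.array(p["extrinsics"]); d=E[:3,:3]@ray(p,uv); o=E[:3,3]
    t=(z-o[2])/d[2]; return o+t*d
def atd(p,uv,w=1):
    u,v=int(round(uv[0])),int(round(uv[1]))
    a=p["range_z"][max(0,v-w):v+w+1,max(0,u-w):u+w+1]; a=a[a>0]
    if len(a)==0: return None
    E=np.array(p["extrinsics"]); return E[:3,:3]@(ray(p,uv)*np.median(a))+E[:3,3]
def proj(p,X):
    E=np.array(p["extrinsics"]); c=E[:3,:3].T@(np.array(X,float)-E[:3,3])
    x,y=c[0]/c[2],c[1]/c[2]; s=1+p["k1"]*(x*x+y*y); f=K(p)
    return np.array([f*x*s+p["cx"],f*y*s+p["cy"]])
def cloud(p):
    f=K(p); v,u=np.mgrid[0:480,0:640]
    xd=(u-p["cx"])/f; yd=(v-p["cy"])/f; x,y=xd.copy(),yd.copy()
    for _ in range(20):
        s=1+p["k1"]*(x*x+y*y); x,y=xd/s,yd/s
    z=p["range_z"]; P=np.stack([x*z,y*z,z],-1); E=np.array(p["extrinsics"])
    W=P@E[:3,:3].T+E[:3,3]; W[z<=0]=np.nan; return W
E
python3 - <<'E'
from h import *
print({k:np.round(v,3) if not isinstance(v,str) else v for k,v in ctrl.read_state().items()}, ctrl.grip_point_offset)
for n in ("top","side","wrist"):
    p=imaging.get_image(n); save(p,n+"0"); print(n,np.round(p["extrinsics"],2).tolist(),p["vfov"],p["k1"])
    for t in ["gauge","jaw_knob","bezel","zero_mark","pointer_tip","white_tray","book_red","book_blue","book_green","book_ochre","solvent_bottle","glue_stick","masking_thin"]:
        for r in models.landmark_of(p,t)[:3]:
            z={"jaw_knob":102,"zero_mark":61.5,"pointer_tip":61.5}.get(t,0)
            print(t,np.round(r["score"],2),np.round(r["point"]),np.round(atz(p,r["point"],z)))
E
```

```text
{'clock': np.float64(0.0), 'qpos': array([-1.383,  0.629,  0.038,  1.518, -0.027,  0.996, -0.02 ]), 'qd': array([ 0.   ,  0.   , -0.   , -0.002, -0.   , -0.   , -0.001]), 'tau': array([ 0.0000e+00, -5.6340e+01,  1.2260e+00, -1.9345e+01,  1.1000e-02,
        1.0000e-02, -0.0000e+00]), 'eef_pos': array([163.008, 628.596, 230.383]), 'tool_rot': array([-3.14 ,  0.   ,  2.888]), 'force': array([ 0.332, -0.081, -0.452]), 'torque': array([ 0.053, -0.03 ,  0.019]), 'width': np.float64(85.207)} 18.700000000000003
top [[-0.02, -0.99, 0.16, 288.41], [-1.0, 0.02, -0.01, 41.12], [0.0, -0.16, -0.99, 1460.45], [0.0, 0.0, 0.0, 1.0]] 42.24617810913151 -0.04018780190723721
gauge 0.82 [326. 192.] [659.  27.   0.]
jaw_knob 0.78 [348. 186.] [646. -23. 102.]Traceback (most recent call last):
  File "<stdin>", line 6, in <module>
ValueError: it knows: book_blue, book_green, book_ochre, book_red, gauge, glue_stick, jaw_knob, masking_thin, pointer_tip, solvent_bottle, white_tray, zero_mark
```

Run:
```python
from h import *
for n in ("top","side","wrist"):
    p=imaging.get_image(n); save(p,n+"0"); print(n,np.round(p["extrinsics"],2).tolist(),p["vfov"],p["k1"])
    for t in ["gauge","jaw_knob","zero_mark","pointer_tip","white_tray","book_red","book_blue","book_green","book_ochre","solvent_bottle","glue_stick","masking_thin"]:
        for r in models.landmark_of(p,t)[:3]:
            z={"jaw_knob":102,"zero_mark":61.5,"pointer_tip":61.5}.get(t,0)
            d=atd(p,r["point"])
            print(t,np.round(r["score"],2),np.round(r["point"]),np.round(atz(p,r["point"],z)), None if d is None else np.round(d))
```

```text
top [[-0.02, -0.99, 0.16, 288.41], [-1.0, 0.02, -0.01, 41.12], [0.0, -0.16, -0.99, 1460.45], [0.0, 0.0, 0.0, 1.0]] 42.24617810913151 -0.04018780190723721
gauge 0.82 [326. 191.] [661.  25.   0.] [653.  26.  31.]
gauge 0.44 [231. 280.] [448. 254.   0.] [444. 248.  41.]
jaw_knob 0.61 [346. 183.] [653. -20. 102.] [648. -19. 119.]
pointer_tip 0.49 [325. 194.] [639.  28.  62.] [647.  28.  28.]
pointer_tip 0.2 [422. 158.] [ 722. -200.   62.] [ 724. -201.   55.]
white_tray 0.93 [464. 264.] [ 477. -298.    0.] [ 476. -297.    3.]
book_blue 0.67 [234. 282.] [444. 247.   0.] [439. 241.  44.]
book_green 0.59 [321. 285.] [434.  41.   0.] [430.  41.  43.]
book_ochre 0.61 [446. 365.] [ 242. -245.    0.] [ 243. -237.   42.]
book_ochre 0.57 [403. 332.] [ 321. -148.    0.] [ 320. -143.   43.]
book_ochre 0.56 [365. 285.] [431. -62.   0.] [427. -59.  45.]
solvent_bottle 0.8 [425. 157.] [ 744. -218.    0.] [ 723. -206.   66.]
glue_stick 0.68 [180. 257.] [506. 375.   0.] [496. 360.  65.]
masking_thin 0.83 [193. 195.] [658. 347.   0.] [657. 347.   2.]
masking_thin 0.18 [293. 176.] [701. 105.   0.] [684. 10
[... 765 characters left out ...]
 44.   0.] [429.  57.   9.]
book_ochre 0.92 [388. 241.] [ 324. -146.    0.] [ 325. -133.    7.]
book_ochre 0.85 [415. 226.] [ 241. -237.    0.] [ 243. -224.    6.]
book_ochre 0.73 [349. 257.] [429. -49.   0.] [429. -47.   1.]
solvent_bottle 0.55 [248. 226.] [ 736. -205.    0.] [ 734. -197.    4.]
glue_stick 0.93 [300. 380.] [504. 380.   0.] [503. 388.   9.]
masking_thin 0.96 [218. 362.] [665. 349.   0.] [666. 347.  -2.]
wrist [[0.25, 0.91, 0.32, 82.02], [0.97, -0.24, -0.08, 649.78], [-0.0, 0.33, -0.94, 373.22], [0.0, 0.0, 0.0, 1.0]] 65.93430996567923 -0.06417529438796507
book_blue 0.59 [112. 456.] [451. 250.   0.] [439. 263.  12.]
glue_stick 0.66 [111. 456.] [452. 250.   0.] [161. 565. 294.]
```

View pics/top0.png

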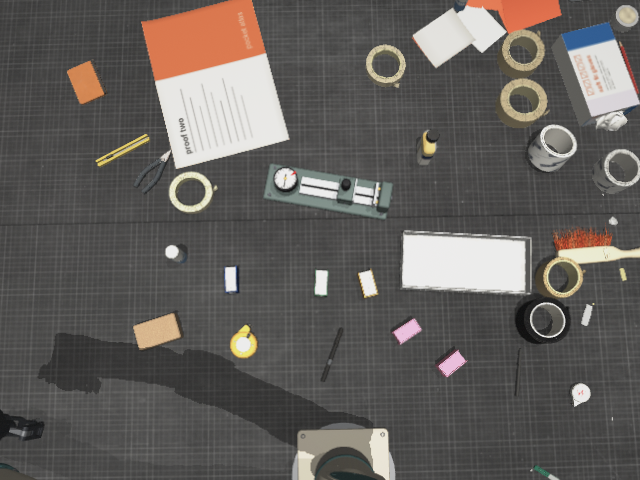

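View pics/side0.png

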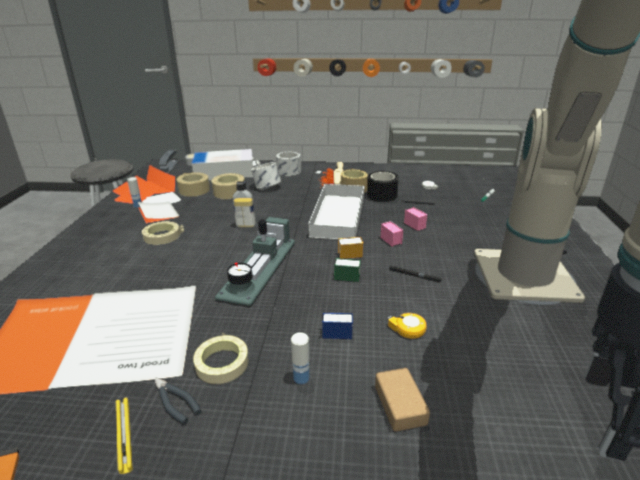

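View pics/wrist0.png

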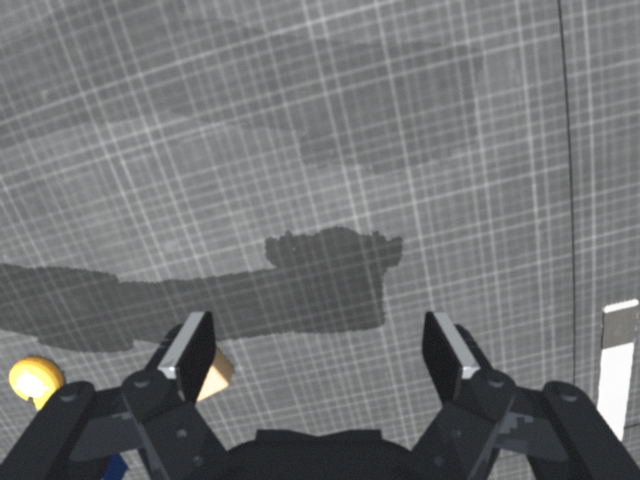

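The top picture shows the gauge at (326,191), knob at (346,184), dial at (286,178) and tray at (464,262). The upright books are blue (231,279), green (321,282) and ochre (368,283). No red book shows. Look-alikes are the pink blocks at (407,330) and (452,363); brown block (157,331) and orange block (85,82) are clutter. I'll check with close crops and measure.

Run:
```python
from h import *
p=imaging.get_image("top"); s=imaging.get_image("side")
save(p,"t_books",(210,250,400,310),4); save(p,"t_gauge",(255,155,405,225),5)
save(s,"s_books",(300,220,440,350),5); save(s,"s_gauge",(205,205,305,305),6)
W=cloud(p)
# tops of books: z 36-50 near expected positions
import cv2
for n,c,h in (("blue",(440,245),44),("green",(430,41),44),("ochre",(428,-58),44),("pink1",(320,-146),44),("pink2",(242,-240),44)):
    m=(np.hypot(W[...,0]-c[0],W[...,1]-c[1])<50)&(W[...,2]>34)&(W[...,2]<52)
    P=W[m][:,:2].astype(np.float32); r=cv2.minAreaRect(P); print(n,len(P),np.round(np.nanmedian(W[m][:,2]),1),np.round(r[0],1),np.round(r[1],1),round(r[2],1), P.mean(0))
m=(W[...,0]>560)&(W[...,0]<760)&(W[...,1]>-170)&(W[...,1]<210)&(W[...,2]>7)&(W[...,2]<21)
P=W[m][:,:2].astype(np.float32); r=cv2.minAreaRect(P); print("base",len(P),r)
m=(W[...,0]>560)&(W[...,0]<760)&(W[...,1]>-170)&(W[...,1]<210)&(W[...,2]>7)
P=W[m][:,:2].astype(np.float32); r=cv2.minAreaRect(P); print("gauge",len(P),r)
m=(W[...,0]>380)&(W[...,0]<580)&(W[...,1]>-480)&(W[...,1]<-120)&(W[...,2]>25)&(W[...,2]<50)
P=W[m][:,:2].astype(np.float32); r=cv2.minAreaRect(P); print("tray",len(P),r)
m=(np.hypot(W[...,0]-648,W[...,1]+20)<40)&(W[...,2]>110)
print("knob",m.sum(),W[m].mean(0))
```

```text
blue 326 43.3 [448.7 250.1] [59.7 28.9] 1.6 [447.26025 250.07153]
green 329 43.4 [437.3  42.9] [29.8 60.4] 84.8 [436.37704  42.78264]
ochre 362 43.2 [433.3 -63.8] [60.5 32.5] 13.5 [432.07022  -64.158394]
pink1 370 43.3 [ 322.5 -150.2] [32.3 60. ] 32.2 [ 322.72736 -150.60995]
pink2 385 42.8 [ 247.  -249.4] [33.3 58.7] 36.3 [ 246.72606 -248.91357]
base 2172 ((660.2705078125, 20.889419555664062), (197.73411560058594, 375.05194091796875), 0.12344563007354736)
gauge 4659 ((660.2705078125, 20.889419555664062), (197.73411560058594, 375.05194091796875), 0.12344563007354736)
tray 905 ((466.07952880859375, -314.313720703125), (340.1830749511719, 151.6511688232422), 85.32051086425781)
knob 73 [648.27868803 -16.80930229 117.53086392]
```

View pics/t_books.png

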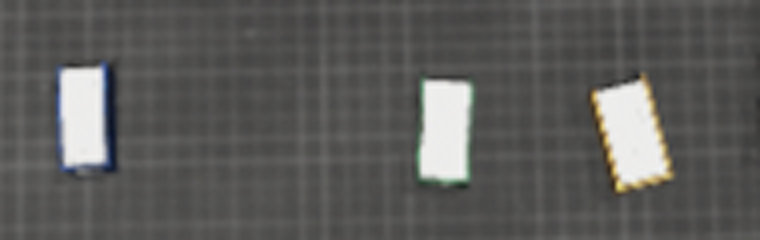

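View pics/t_gauge.png

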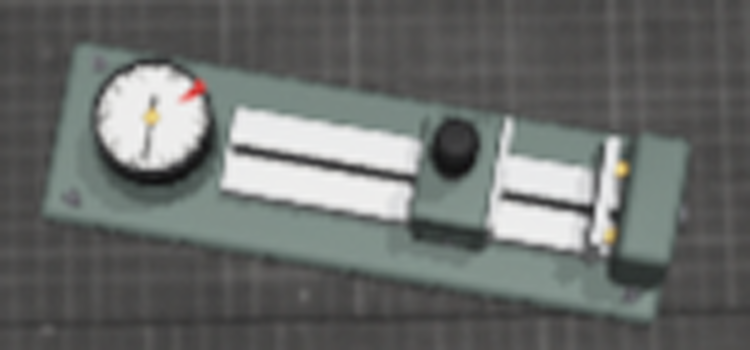

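View pics/s_books.png

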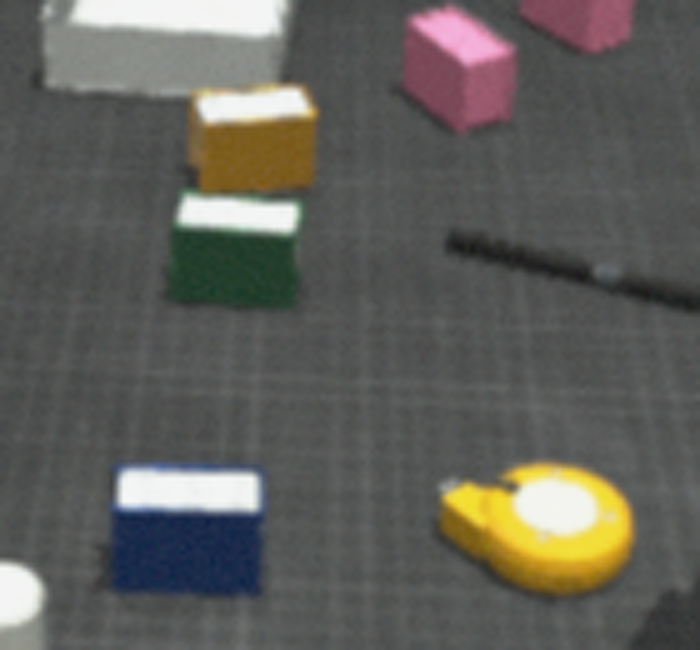

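View pics/s_gauge.png

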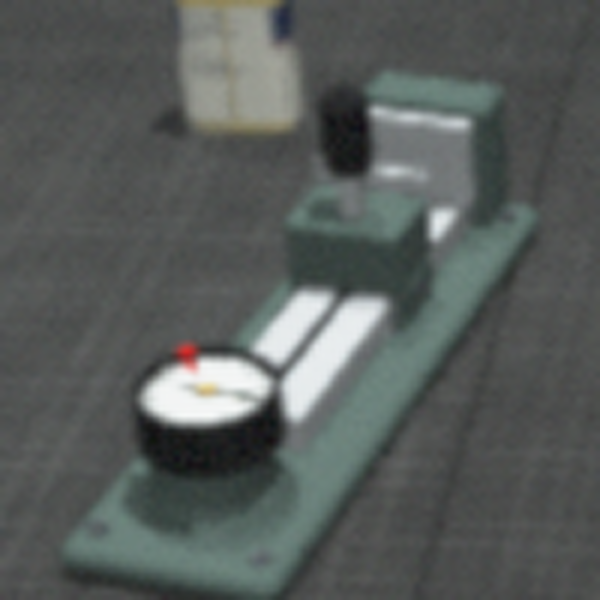

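Run:
```python
from h import *
from scipy.optimize import least_squares
p=imaging.get_image("top"); s=imaging.get_image("side")
f=lambda x,y,o,k:(o[0]+(x+.5)/k-.5,o[1]+(y+.5)/k-.5)
tb=lambda x,y:f(x,y,(210,250),4); tg=lambda x,y:f(x,y,(255,155),5)
sb=lambda x,y:f(x,y,(300,220),5); sg=lambda x,y:f(x,y,(205,205),6)
for n,c in (("blue",[(58,66),(106,64),(112,168),(63,168)]),("green",[(422,79),(472,81),(468,183),(418,180)]),("ochre",[(593,91),(645,76),(672,177),(620,190)])):
    q=np.array([atz(p,tb(*a),44)[:2] for a in c]); d=(q[0]-q[3]+q[1]-q[2]); print("top",n,q.mean(0).round(1),"ang",np.degrees(np.arctan2(d[1],d[0])).round(1),np.linalg.norm(d)/2)
for n,c in (("blue",[(113,466),(263,466),(260,512),(117,512)]),("green",[(180,194),(300,200),(299,235),(172,230)]),("ochre",[(192,95),(304,85),(316,118),(200,125)])):
    q=np.array([atz(s,sb(*a),44)[:2] for a in c]); d=(q[0]-q[1]+q[3]-q[2]); print("side",n,q.mean(0).round(1),"ang",np.degrees(np.arctan2(d[1],d[0])).round(1),np.linalg.norm(d)/2)
# gauge fit
obs=[(p,tg(78,43),(45,150,14)),(p,tg(43,213),(-45,150,14)),(p,tg(655,320),(-45,-150,14)),(p,tg(151,117),(0,100,62)),
 (p,tg(633,132),(31,-122,75)),(p,tg(689,142),(31,-149,75)),
 (s,sg(64,566),(45,150,0)) if 0 else (s,sg(207,389),(0,100,62)),(s,sg(290,590),(-45,150,14)),(s,sg(66,560),(45,150,14))]
def g2w(t,X):
    c,sn=np.cos(t[2]),np.sin(t[2]); return np.array([t[0]+c*X[0]-sn*X[1],t[1]+sn*X[0]+c*X[1],X[2]])
def res(t,o=obs): return np.concatenate([proj(a,g2w(t,X))-uv for a,uv,X in o])
for o in (obs,obs[:6],obs[6:]):
    r=least_squares(res,[655,25,-.1],args=(o,)); print(r.x.round(3),r.fun.round(1))
r=least_squares(res,[655,25,0]); t=r.x
for a,uv in ((p,tg(455,133)),):
  print("knob top world",atz(a,uv,118))
for nm,a,uv in (("top zero",p,tg(200,87)),("top dial",p,tg(151,117)),("top ptr1",p,tg(147,158)),("ptr2",p,tg(153,97)),("side zero",s,sg(185,350)),("dial",s,sg(207,389)),("ptr",s,sg(185,385)),("ptrb",s,sg(258,397))):
  print(nm,atz(a,uv,62).round(1))
W=cloud(p)
c,sn=np.cos(t[2]),np.sin(t[2]); dx=W[...,0]-t[0]; dy=W[...,1]-t[1]; gx=c*dx+sn*dy; gy=-sn*dx+c*dy
m=(abs(gx)<30)&(abs(gy)<120)&(W[...,2]>85); print("knob cloud gauge",gx[m].mean(),gy[m].mean(),m.sum())
m=(abs(gx)<24)&(abs(gy)<115)&(W[...,2]>66)&(W[...,2]<80); print("faces gy",np.round(np.sort(gy[m]),0))
```

```text
top blue [447.5 248.1] ang 3.3 59.447794252244
top green [435.5  41.9] ang -3.3 58.32931326413982
top ochre [431.9 -65.3] ang 13.4 59.31552669271322
side blue [444.4 251.8] ang 4.5 58.14336023722973
side green [432.4  46.6] ang -0.6 58.74209952478956
side ochre [428.4 -59.5] ang 12.8 59.92762813971228
[ 6.56256e+02  2.31030e+01 -1.82000e-01] [-1.5  0.7 -1.1  2.5  0.7  1.1 -0.1  1.7  0.5 -0.5  0.9 -0.6 -0.  -0.3
 -2.4 -0.6 -2.  -1.9]
[ 6.58347e+02  2.29450e+01 -1.98000e-01] [-0.9 -1.  -1.2  0.7  0.3  1.2  0.1  0.1  0.6 -0.5  1.  -0.5]
[ 6.61398e+02  2.49930e+01 -1.10000e-01] [ 0.5  0.5  0.2 -0.4 -0.7 -0.1]
knob top world [652.84821978 -17.39075243 118.        ]
top zero [692.3  98.3  62. ]
top dial [678.3 121.3  62. ]
top ptr1 [658.7 123.3  62. ]
ptr2 [687.9 120.3  62. ]
side zero [689.3  96.2  62. ]
dial [674.  122.6  62. ]
ptr [683.  120.6  62. ]
ptrb [653.4 126.6  62. ]
knob cloud gauge -2.7831071362527124 -40.889162756964105 97
faces gy [-115. -114. -114. -114. -114. -114. -114. -114. -114. -114. -113. -113.
 -113. -113. -113. -113. -113. -113. -113. -112. -112. -112. -112. -112.
 -112. -112. -112. -112. -112. -111. -111. -111. -111. -111. -111. -111.
 -111. -110. -110. -110. -110. -110. -110. -110. -109. -109. -109. -109.
 -109. -109. -109. -109.  -65.  -64.  -64.  -64.  -64.  -64.  -64.  -64.
  -64.  -64.  -64.  -63.  -63.  -63.  -63.  -63.  -63.  -63.  -63.  -62.
  -62.  -62.  -62.  -62.  -62.  -62.  -61.  -61.  -61.  -61.  -61.  -61.
  -61.  -60.  -60.  -60.  -58.  -57.  -57.  -57.  -56.  -56.  -56.  -55.
  -54.  -53.  -51.  -51.  -47.  -45.  -45.  -45.  -44.  -43.  -42.  -41.
  -38.  -37.  -34.  -33.  -31.  -30.  -29.  -29.  -27.  -26.  -26.  -25.
   74.   74.   75.   75.   76.   78.   78.   78.   80.   80.   82.   82.
   83.   84.   84.   84.   90.   95.   96.   97.   99.  102.  102.  103.
  107.  109.  115.  115.]
```

```bash
cat >> h.py <<'E'
from scipy.spatial.transform import Rotation as Ro
def go(x,y,z,ya=None):
    """delta from measured pose to world TCP target; ya = desired world angle (deg) of tool y axis"""
    st=ctrl.read_state(); R=Ro.from_euler("xyz",st["tool_rot"]).as_matrix()
    d=R.T@(np.array([x,y,z])-np.array(st["eef_pos"])); cur=np.degrees(np.arctan2(R[1,1],R[0,1]))
    t=0 if ya is None else -((ya-cur+180)%360-180)
    print("delta mm",d.round(1),"turn deg",round(t,1)," cur ya",round(cur,1),"pos",np.round(st["eef_pos"],1),"F",np.round(st["force"],1),"w",round(float(st["width"]),1),"t",round(float(st["clock"]),2),"tilt",np.round(R[:2,2],3),"q",np.round(st["qpos"],2))
E
python3 -c "
from h import *
go(640,20,260,-11)"
```

```text
delta mm [-614.5 -470.   -28.7] turn deg 86.5  cur ya 75.5 pos [163.2 629.2 231.3] F [-0.3 -0.7 -0.4] w 85.7 t 2.3 tilt [0. 0.] q [-1.38  0.63  0.04  1.52 -0.03  1.   -0.02]
```

Call:
{"api": "drive_tool", "payload": {"deltas": "-0.05 -0.04 -0.02 8 0.03; -0.1 -0.08 -0.03 16 0.03; -0.15 -0.12 -0.03 24 0.03; -0.2 -0.16 -0.03 32 0.03; -0.25 -0.2 -0.03 40 0.03; -0.3 -0.24 -0.03 48 0.03; -0.35 -0.28 -0.03 56 0.03; -0.4 -0.31 -0.03 63 0.03; -0.45 -0.345 -0.03 70 0.03; -0.5 -0.38 -0.03 77 0.03; -0.55 -0.42 -0.03 83 0.03; -0.6 -0.46 -0.03 86.5 0.03"}}

```text
clock: 3.8
eef_pos: [623.5, 40.2, 261.4]
tool_rot: [3.141, -0.001, 1.376]
force: [1.7, 1.3, -0.1]
width: 29.8
```

Run:
```python
from h import *
go(640,20,260,-11)
p=imaging.get_image("wrist"); save(p,"w1")
for t in ["gauge","jaw_knob","zero_mark","pointer_tip"]:
    for r in models.landmark_of(p,t)[:2]:
        z={"jaw_knob":102,"zero_mark":61.5,"pointer_tip":61.5}.get(t,0)
        print(t,np.round(r["score"],2),np.round(r["point"]),np.round(atz(p,r["point"],z)))
```

```text
delta mm [-16.7  20.1   1.4] turn deg -0.1  cur ya -11.1 pos [623.5  40.2 261.4] F [ 1.7  1.3 -0.1] w 29.8 t 3.8 tilt [0. 0.] q [-0.4   0.6   0.49  1.56 -0.31  1.05 -0.02]
gauge 0.63 [353. 204.] [659.  18.   0.]
jaw_knob 0.96 [359. 273.] [650. -19. 102.]
zero_mark 0.89 [374. 129.] [686.  98.  62.]
zero_mark 0.42 [350. 204.] [654.  34.  62.]
pointer_tip 0.58 [330. 106.] [652. 125.  62.]
```

View pics/w1.png

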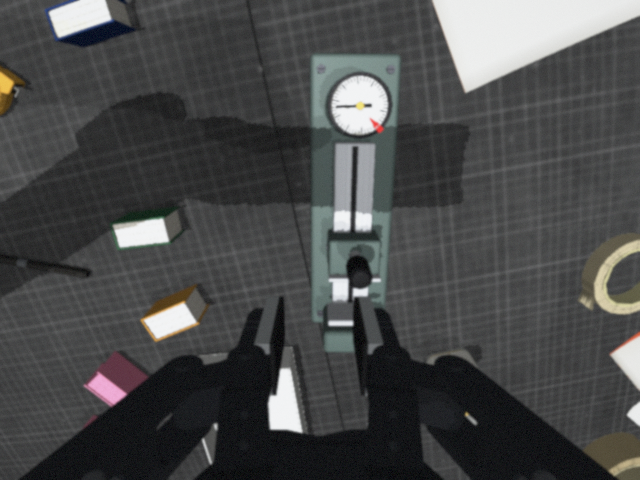

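The wrist view shows the gauge with dial at (360,105), knob (359,270), red zero (377,126) and pointer tail left. The green book is at (146,232), ochre (173,314) and blue (90,20). I'll fit the gauge pose from an enlarged crop.

Run:
```python
from h import *
p=imaging.get_image("wrist"); save(p,"w1a",(300,40,420,200),5); save(p,"w1b",(300,190,420,360),4)
save(p,"w1c",(90,190,230,350),4)
```

```text
(no output)
```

View pics/w1a.png

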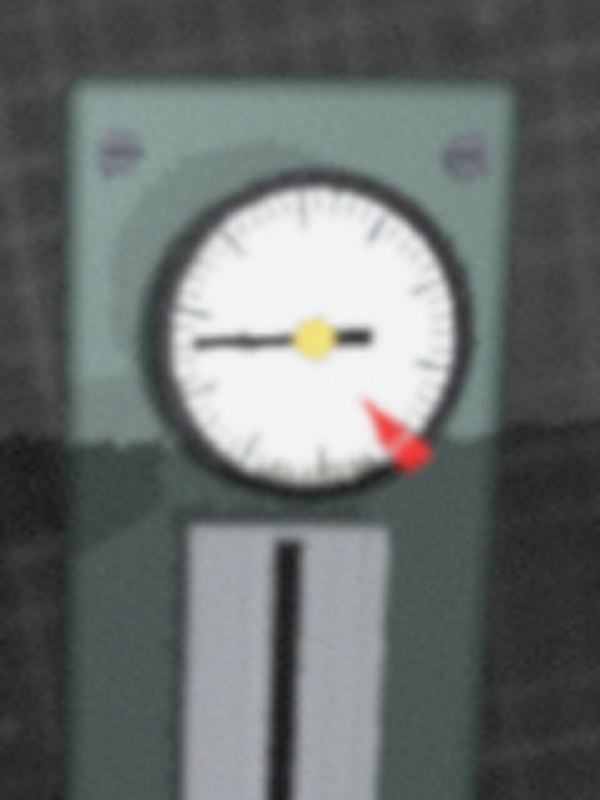

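View pics/w1b.png

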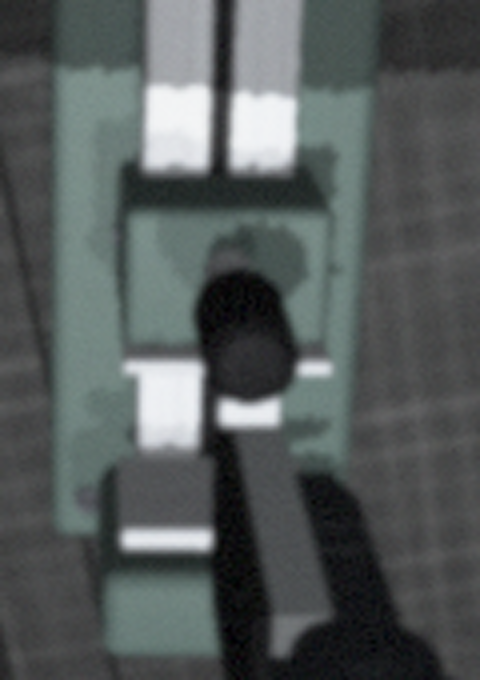

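View pics/w1c.png

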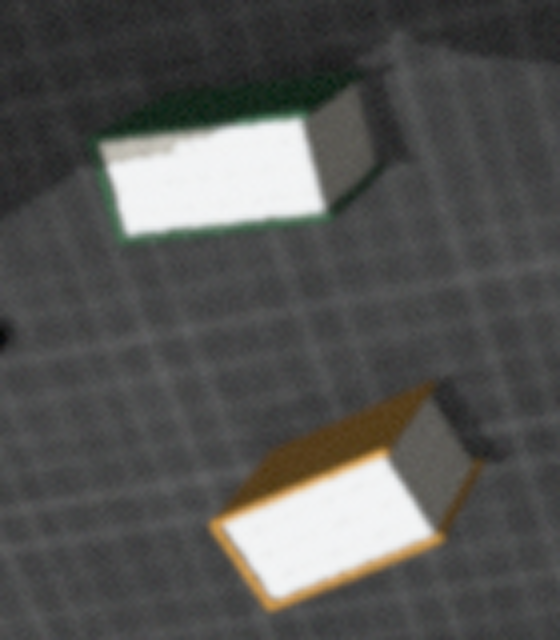

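Run:
```python
from h import *
from scipy.optimize import least_squares
p=imaging.get_image("wrist")
f=lambda x,y,o,k:(o[0]+(x+.5)/k-.5,o[1]+(y+.5)/k-.5)
A=lambda x,y:f(x,y,(300,40),5); B=lambda x,y:f(x,y,(300,190),4); C=lambda x,y:f(x,y,(90,190),4)
obs=[(A(70,85),(-45,150,14)),(A(516,85),(45,150,14)),(A(315,340),(0,100,63)),(A(187,526),(-20,None,30)),(A(387,526),(20,None,30)),(B(143,170),(-20,None,30)),(B(296,172),(20,None,30)),(B(57,530),(-45,-150,14)),(B(120,550),(-26,-115,70))]
def g2w(t,X):
    c,sn=np.cos(t[2]),np.sin(t[2]); return np.array([t[0]+c*X[0]-sn*X[1],t[1]+sn*X[0]+c*X[1],X[2]])
def w2g(t,w):
    c,sn=np.cos(t[2]),np.sin(t[2]); d=np.array(w)[:2]-t[:2]; return np.array([c*d[0]+sn*d[1],-sn*d[0]+c*d[1]])
def res(t):
    o=[]
    for uv,X in obs[:8]:
        w=w2g(t,atz(p,uv,X[2])); o.append(w[0]-X[0]); 
        if X[1] is not None:o.append(w[1]-X[1])
    return np.array(o)
r=least_squares(res,[655,25,-.19]); t=r.x; print(t.round(3),r.fun.round(1))
for n,uv,z in (("knobtop",B(258,362),118),("knobbot",B(240,305),82),("jawface top",B(160,362),72),("zero",A(410,460),63),("ptr",A(195,343),63),("plate top",B(165,540),70),("endblk far",B(160,655),75)):
    print(n,w2g(t,atz(p,uv,z)).round(1))
for n,c in (("green",[(96,143),(305,112),(328,215),(122,240)]),("ochre",[(212,523),(386,450),(442,538),(272,608)])):
    q=np.array([atz(p,C(*a),44)[:2] for a in c]); d=(q[1]-q[0]+q[2]-q[3]); print(n,q.mean(0).round(1),"ang",np.degrees(np.arctan2(d[1],d[0])).round(1),np.linalg.norm(d)/2)
np.save("gauge.npy",t)
```

```text
[ 6.5769e+02  2.3256e+01 -1.8900e-01] [ 1.9 -2.5 -1.9 -2.   0.2 -0.1 -0.2 -0.7 -0.5  0.2  1.   4.6]
knobtop [  0.5 -39.5]
knobbot [  0.5 -41.9]
jawface top [-17.5 -61.5]
zero [17.8 79.5]
ptr [-20.8  99.3]
plate top [ -15.1 -113.5]
endblk far [ -16.  -145.7]
green [436.2  42.2] ang -3.2 57.34506033854264
ochre [432.3 -64.1] ang 13.6 58.42776683235046
```

```bash
cat >> h.py <<'E'
import os
G=np.load("gauge.npy") if os.path.exists("gauge.npy") else None
def g2w(gx,gy):
    c,s=np.cos(G[2]),np.sin(G[2]); return G[0]+c*gx-s*gy, G[1]+s*gx+c*gy
def w2g(x,y):
    c,s=np.cos(G[2]),np.sin(G[2]); dx,dy=x-G[0],y-G[1]; return c*dx+s*dy,-s*dx+c*dy
def gg(gx,gy,z,ya=None):
    st=ctrl.read_state(); print("gauge tcp",np.round(w2g(*st["eef_pos"][:2]),1)); go(*g2w(gx,gy),z,np.degrees(G[2]) if ya is None else ya)
E
python3 -c "
from h import *
gg(0,-75,92)"
```

```text
gauge tcp [-39.3  13.2]
delta mm [-88.4  39.6 169. ] turn deg -0.0  cur ya -10.9 pos [621.6  43.6 261.1] F [ 0.4 -0.5  0.1] w 30.2 t 4.15 tilt [-0.001  0.002] q [-0.4   0.6   0.49  1.57 -0.31  1.05 -0.02]
```

Call:
{"api": "drive_tool", "payload": {"deltas": "-0.04 0.02 0.03 0 0.0; -0.088 0.04 0.06 0 0.0; -0.088 0.04 0.1 0 0.0; -0.088 0.04 0.14 0 0.0; -0.088 0.04 0.168 0 0.0; -0.088 0.04 0.168 0 0.0; -0.088 0.04 0.168 0 0.0"}}

```text
clock: 5.03
eef_pos: [645.6, -51.7, 94.6]
tool_rot: [3.14, -0.0, 1.38]
force: [-0.1, -0.2, 0.5]
width: -0.1
```

```bash
python3 -c "
from h import *
gg(0,17,92)
p=imaging.get_image('wrist'); save(p,'w2')"
```

```text
gauge tcp [  2.2 -75.9]
delta mm [92.9 -2.4  2.7] turn deg -0.1  cur ya -11.0 pos [645.6 -51.7  94.6] F [-0.1 -0.2  0.5] w -0.1 t 5.03 tilt [0.002 0.   ] q [-0.19  0.82  0.39  1.65 -0.41  0.76  0.2 ]
```

View pics/w2.png

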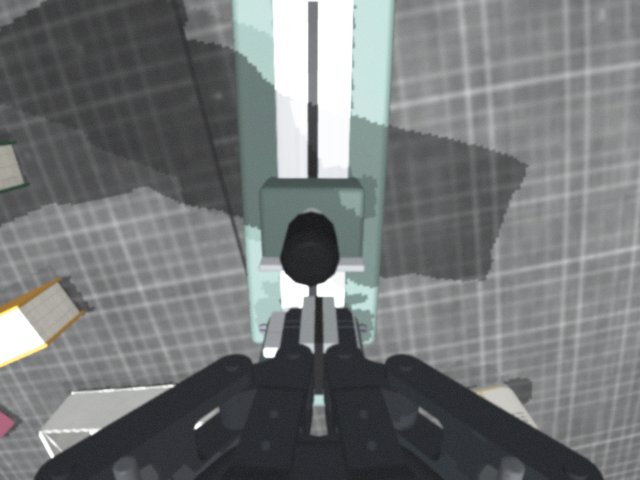

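The closed fingers sit right behind the knob (310,262). Pushing along the bed.

Call:
{"api": "drive_tool", "payload": {"deltas": "0.01 -0.001 0 0 0; 0.02 -0.002 0 0 0; 0.03 -0.002 0 0 0; 0.04 -0.002 0 0 0; 0.05 -0.002 0 0 0; 0.06 -0.002 0 0 0; 0.07 -0.002 0 0 0; 0.08 -0.002 0 0 0; 0.086 -0.002 0 0 0; 0.091 -0.002 0 0 0; 0.091 -0.002 0 0 0; 0.06 -0.002 0 0 0"}}

```text
clock: 6.58
eef_pos: [654.7, 11.4, 93.3]
tool_rot: [-3.141, -0.004, 1.384]
force: [-1.1, -0.2, 0.4]
width: 0.2
```

```bash
python3 -c "
from h import *
gg(0,17,92)
p=imaging.get_image('wrist'); save(p,'w3')"
```

```text
gauge tcp [ -0.7 -12.2]
delta mm [29.2  0.7  1.4] turn deg 0.1  cur ya -10.7 pos [654.7  11.4  93.3] F [-1.1 -0.2  0.4] w 0.2 t 6.58 tilt [0.001 0.004] q [-0.28  0.83  0.39  1.62 -0.43  0.77  0.12]
```

View pics/w3.png

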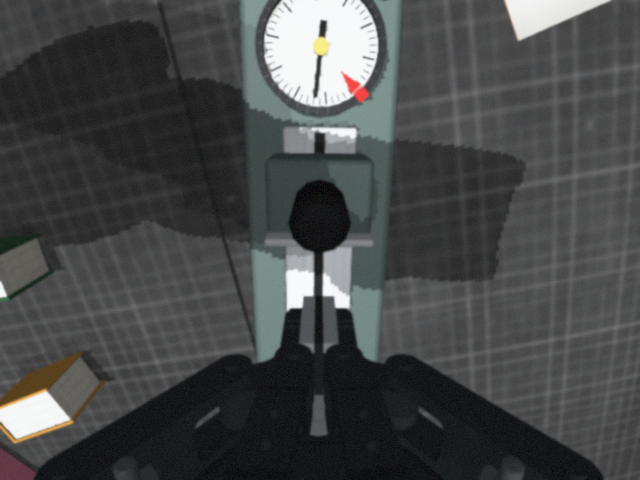

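Jaw stands at about 126 mm (the pointer points along -y). Next the ochre book.

```bash
python3 -c "
from h import *
go(432,-64.5,120,13.6)"
```

```text
delta mm [-108.9 -203.8  -26.1] turn deg -24.8  cur ya -11.2 pos [653.    2.9  93.6] F [-2.3 -3.7  0. ] w -0.2 t 6.62 tilt [-0.001 -0.002] q [-0.28  0.83  0.4   1.63 -0.42  0.77  0.12]
```

Call:
{"api": "drive_tool", "payload": {"deltas": "0 0 -0.04 0 0.08; -0.02 -0.04 -0.05 -8 0.08; -0.05 -0.09 -0.05 -16 0.08; -0.08 -0.14 -0.05 -24 0.08; -0.1 -0.19 -0.04 -24.5 0.08; -0.106 -0.204 -0.027 -24.5 0.08; -0.106 -0.204 -0.027 -24.5 0.08; -0.106 -0.204 -0.027 -24.5 0.08"}}

```text
clock: 7.62
eef_pos: [435.5, -57.6, 120.7]
tool_rot: [3.14, 0.0, 1.807]
force: [1.0, -0.2, -0.1]
width: 80.1
```

```bash
python3 -c "
from h import *
go(432,-64.5,17,13.6)
p=imaging.get_image('wrist'); save(p,'w4')
go(432,-64.5,17,13.6)"
```

```text
delta mm [ -5.8  -5.3 103.7] turn deg -0.1  cur ya 13.5 pos [435.5 -57.6 120.7] F [ 1.  -0.2 -0.1] w 80.1 t 7.62 tilt [0.002 0.   ] q [-0.11  0.54  0.25  2.2  -0.31  0.43  0.63]
delta mm [ -5.7  -5.4 103.7] turn deg -0.1  cur ya 13.5 pos [435.6 -57.7 120.7] F [ 0.2 -0.6  0. ] w 79.8 t 7.67 tilt [0.002 0.   ] q [-0.11  0.54  0.25  2.2  -0.31  0.43  0.63]
```

View pics/w4.png

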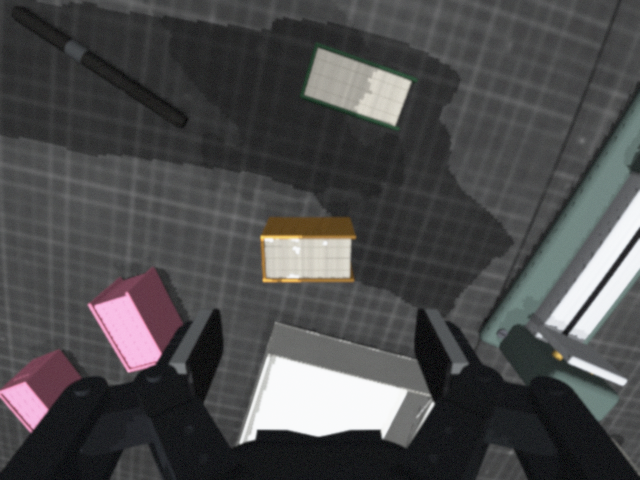

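```bash
python3 -c "
from h import *
p=imaging.get_image('wrist')
q=np.array([atz(p,a,44)[:2] for a in [(262,237),(354,237),(352,282),(263,282)]]); d=q[1]-q[0]+q[2]-q[3]
print(q.mean(0),np.degrees(np.arctan2(d[1],d[0])),np.linalg.norm(d)/2)
print('tray edge',[atz(p,a,43)[:2].round(0) for a in [(272,324),(434,372)]])
print('green',[atz(p,a,44)[:2].round(0) for a in [(317,46),(414,78),(397,128),(303,97)]])
go(*q.mean(0),17,np.degrees(np.arctan2(d[1],d[0])))
"
```

```text
[431.41829617 -65.75929127] 13.566865553567165 57.83919006654037
tray edge [array([ 418., -118.]), array([ 541., -131.])]
green [array([408.,  56.]), array([464.,  54.]), array([463.,  26.]), array([407.,  29.])]
delta mm [ -6.8  -6.  103.6] turn deg -0.0  cur ya 13.5 pos [435.5 -57.8 120.6] F [ 0.6 -0.  -0.1] w 80.2 t 7.72 tilt [0.002 0.   ] q [-0.11  0.54  0.25  2.2  -0.31  0.43  0.63]
```

Call:
{"api": "drive_tool", "payload": {"deltas": "-0.007 -0.006 0.03 0 0.08; -0.007 -0.006 0.06 0 0.08; -0.007 -0.006 0.09 0 0.08; -0.007 -0.006 0.1035 0 0.08; -0.007 -0.006 0.1035 0 0.08; -0.007 -0.006 0.1035 0 0.05; -0.007 -0.006 0.1035 0 0.05; -0.007 -0.006 0.1035 0 0.05; -0.007 -0.006 0.1035 0 0.05"}}

```text
clock: 8.85
eef_pos: [429.9, -66.4, 17.0]
tool_rot: [3.141, -0.0, 1.806]
force: [0.3, -0.3, -0.3]
width: 59.0
```

```bash
python3 -c "
from h import *
gg(0,-90,130)
p=imaging.get_image('wrist'); save(p,'w5')
p=imaging.get_image('top'); save(p,'t5')
"
```

```text
gauge tcp [-206.9 -130.9]
delta mm [ -47.9  205.5 -112.8] turn deg 24.3  cur ya 13.5 pos [429.9 -66.4  17. ] F [ 0.3 -0.3 -0.3] w 59.0 t 8.85 tilt [0.001 0.   ] q [-0.1   0.78  0.29  2.26 -1.01  0.24  1.33]
```

View pics/w5.png

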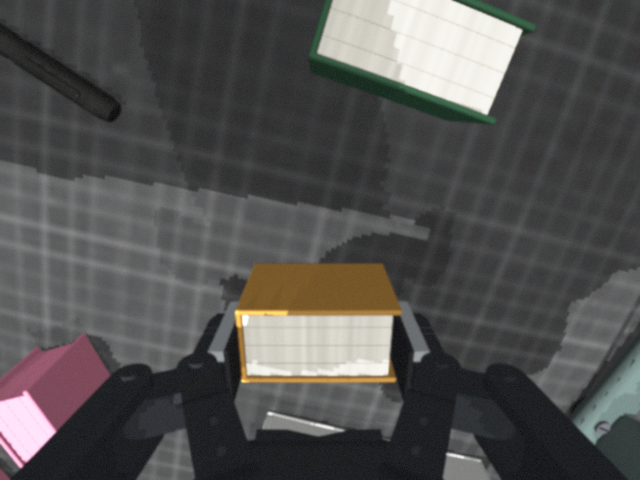

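View pics/t5.png

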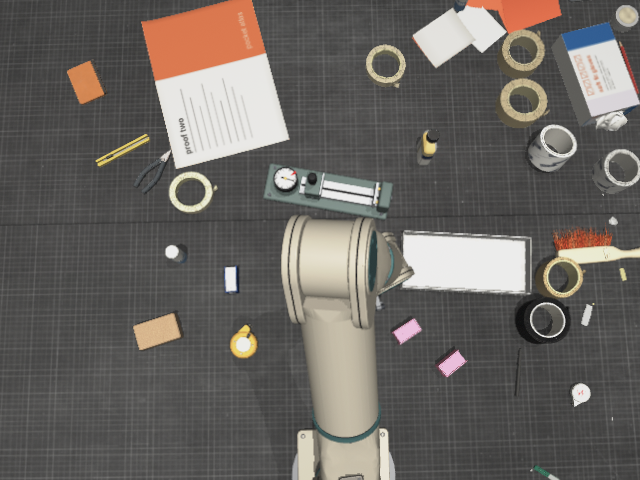

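Call:
{"api": "drive_tool", "payload": {"deltas": "0 0 -0.04 0 0.05; 0 0 -0.08 0 0.05; -0.01 0.05 -0.112 8 0.05; -0.025 0.1 -0.112 16 0.05; -0.04 0.15 -0.112 24 0.05; -0.048 0.2 -0.112 24.3 0.05; -0.048 0.205 -0.112 24.3 0.05; -0.048 0.205 -0.112 24.3 0.05; -0.048 0.205 -0.112 24.3 0.05"}}

```text
clock: 10.07
eef_pos: [638.4, -65.8, 128.8]
tool_rot: [-3.14, -0.0, 1.38]
force: [0.7, -0.2, -1.2]
width: 58.8
```

```bash
python3 -c "
from h import *
gg(0,-90,48)
p=imaging.get_image('wrist'); save(p,'w6')
gg(0,-90,48)
"
```

```text
gauge tcp [ -2.2 -91.1]
delta mm [ 1.   2.3 80.8] turn deg -0.1  cur ya -10.9 pos [638.4 -65.8 128.8] F [ 0.7 -0.2 -1.2] w 58.8 t 10.07 tilt [-0.002  0.001] q [-0.39  0.89  0.84  1.65 -0.78  0.97  0.54]
gauge tcp [ -1.9 -90.9]
delta mm [ 0.9  2.  80.9] turn deg -0.1  cur ya -10.9 pos [638.7 -65.7 128.9] F [ 1.1  0.  -0.3] w 58.9 t 10.12 tilt [-0.001  0.001] q [-0.39  0.89  0.84  1.65 -0.78  0.97  0.54]
```

View pics/w6.png

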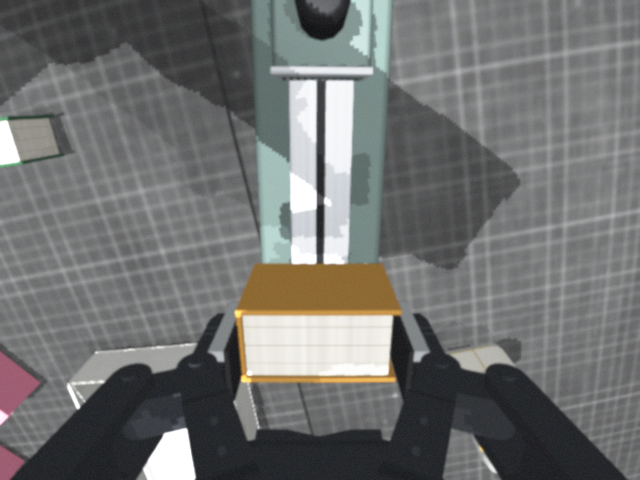

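Call:
{"api": "drive_tool", "payload": {"deltas": "0.003 0.002 0.02 0 0.05; 0.003 0.002 0.04 0 0.05; 0.003 0.002 0.055 0 0.05; 0.003 0.002 0.07 0 0.05; 0.003 0.002 0.079 0 0.05; 0.003 0.002 0.08 0 0.05; 0.003 0.002 0.08 0 0.05"}}

```text
clock: 11.0
eef_pos: [642.9, -63.1, 49.1]
tool_rot: [3.141, 0.0, 1.381]
force: [-0.1, -0.9, -0.0]
width: 59.3
```

```bash
python3 -c "
from h import *
gg(0,-88,48)
p=imaging.get_image('wrist'); save(p,'w7')
p=imaging.get_image('side'); save(p,'s7',(205,180,325,305),5)
gg(0,-88,48)
"
```

```text
gauge tcp [  1.7 -87.6]
delta mm [-0.4 -1.7  1.1] turn deg -0.0  cur ya -10.8 pos [642.9 -63.1  49.1] F [-0.1 -0.9 -0. ] w 59.3 t 11.0 tilt [ 0.001 -0.   ] q [-0.36  0.99  0.76  1.67 -0.87  0.85  0.6 ]
gauge tcp [  1.9 -87.5]
delta mm [-0.5 -1.9  1.4] turn deg 0.0  cur ya -10.8 pos [643.1 -63.1  49.4] F [ 1.1  1.1 -0.2] w 58.9 t 11.1 tilt [ 0.001 -0.   ] q [-0.36  0.99  0.76  1.67 -0.87  0.85  0.6 ]
```

View pics/w7.png

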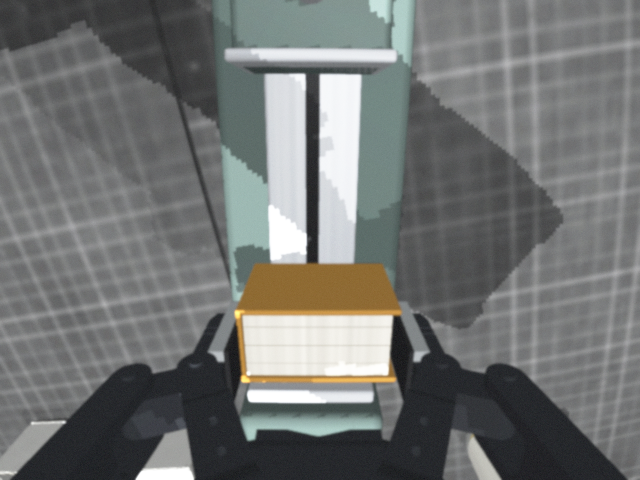

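View pics/s7.png

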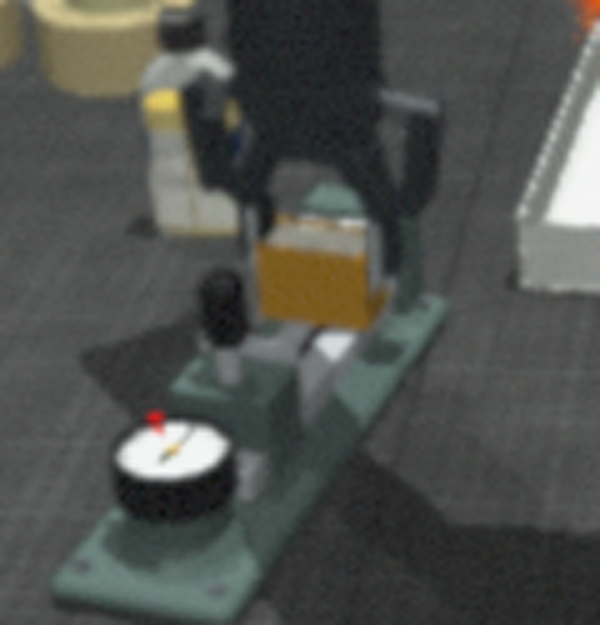

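Call:
{"api": "drive_tool", "payload": {"deltas": "0 -0.001 0.001 0 0.05; 0 -0.002 0.0022 0 0.05; 0 -0.002 0.0022 0 0.05; 0 -0.002 0.0022 0 0.06; 0 -0.002 0.0022 0 0.08; 0 -0.002 0.0022 0 0.08; 0 -0.002 -0.02 0 0.08; 0 -0.002 -0.06 0 0.08; 0 -0.002 -0.1 0 0.08;  0 -0.002 -0.1 0 0.08; 0 -0.002 -0.1 0 0.08"}}

```text
clock: 12.48
eef_pos: [640.5, -62.2, 149.4]
tool_rot: [3.141, -0.001, 1.382]
force: [0.7, 0.3, 0.2]
width: 80.0
```

```bash
python3 -c "
from h import *
p=imaging.get_image('wrist'); save(p,'w8')
go(435.5,42.2,120,-3.2)
"
```

```text
delta mm [  63.9 -220.6   28.9] turn deg -7.6  cur ya -10.8 pos [640.2 -62.1 148.6] F [ 0.1  0.2 -0.6] w 79.7 t 12.53 tilt [-0.001  0.001] q [-0.41  0.87  0.86  1.63 -0.76  1.    0.51]
```

View pics/w8.png

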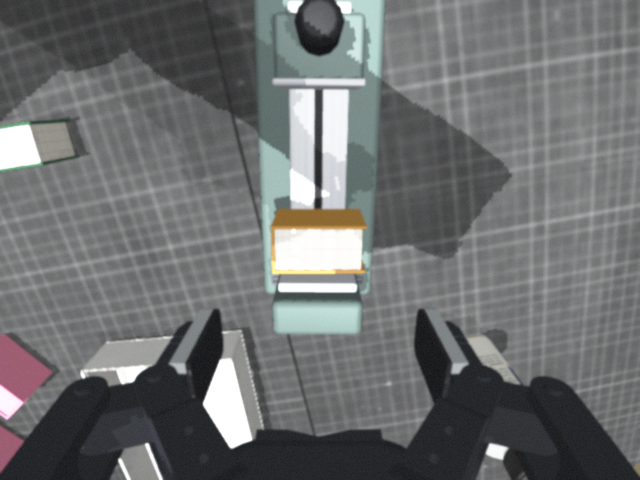

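The ochre book stands square on the bed at (318,245), just off the end plate (318,287). Next the green one.

Call:
{"api": "drive_tool", "payload": {"deltas": "0.01 -0.05 0 -4 0.08; 0.03 -0.1 0.005 -7.6 0.08; 0.045 -0.15 0.02 -7.6 0.08; 0.06 -0.2 0.03 -7.6 0.08; 0.064 -0.22 0.03 -7.6 0.08; 0.064 -0.22 0.03 -7.6 0.08; 0.064 -0.22 0.03 -7.6 0.08"}}

```text
clock: 13.4
eef_pos: [438.1, 41.2, 118.8]
tool_rot: [3.14, 0.001, 1.514]
force: [0.5, -0.7, -0.1]
width: 79.9
```

```bash
python3 -c "
from h import *
p=imaging.get_image('wrist'); save(p,'w9'); save(p,'w9c',(240,210,380,310),5)
go(435.5,42.2,17,-3.2)
"
```

```text
delta mm [  1.1  -2.9 101.8] turn deg -0.1  cur ya -3.3 pos [438.2  41.  118.9] F [-0.1 -0.1  0.4] w 79.7 t 13.45 tilt [ 0.002 -0.001] q [-0.67  0.67  0.78  2.21 -0.87  0.61  0.7 ]
```

View pics/w9.png

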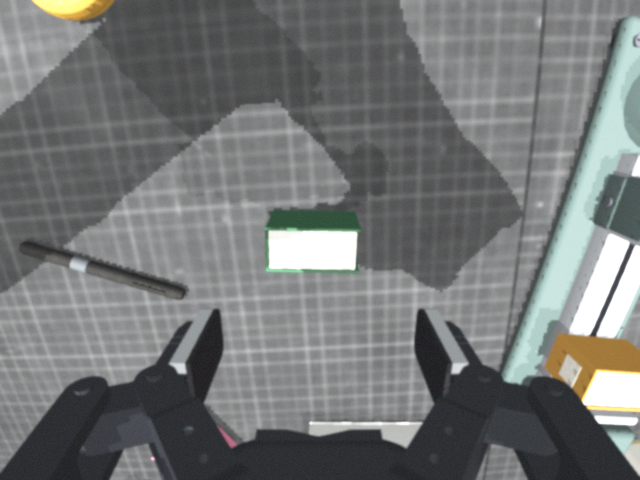

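View pics/w9c.png

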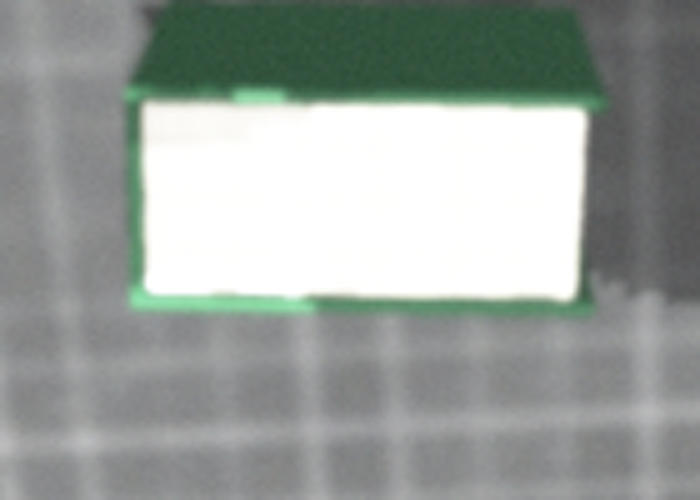

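```bash
cat >> h.py <<'E'
def quad(p,c,o=(0,0),k=1,z=44):
    q=np.array([atz(p,(o[0]+(x+.5)/k-.5,o[1]+(y+.5)/k-.5),z)[:2] for x,y in c]); d=q[1]-q[0]+q[2]-q[3]; e=q[0]-q[3]+q[1]-q[2]
    print("centre",q.mean(0).round(1),"ang",np.degrees(np.arctan2(d[1],d[0])).round(1),"len",np.linalg.norm(d)/2,"wid",np.linalg.norm(e)/2)
    return *q.mean(0),np.degrees(np.arctan2(d[1],d[0]))
E
python3 -c "
from h import *
p=imaging.get_image('wrist')
x,y,a=quad(p,[(126,92),(604,102),(592,312),(132,308)],(240,210),5)
go(x,y,17,a)
"
```

```text
centre [435.4  41.5] ang -4.1 len 58.908535347336766 wid 28.67189106713661
delta mm [  0.5  -2.8 101.8] turn deg 0.8  cur ya -3.3 pos [438.1  41.  118.8] F [-0.3 -0.7 -0.2] w 79.9 t 13.5 tilt [ 0.001 -0.001] q [-0.67  0.67  0.78  2.21 -0.87  0.61  0.7 ]
```

Call:
{"api": "drive_tool", "payload": {"deltas": "0.0005 -0.003 0.03 0.8 0.08; 0.0005 -0.003 0.06 0.8 0.08; 0.0005 -0.003 0.09 0.8 0.08; 0.0005 -0.003 0.102 0.8 0.08; 0.0005 -0.003 0.102 0.8 0.08; 0.0005 -0.003 0.102 0.8 0.05; 0.0005 -0.003 0.102 0.8 0.05; 0.0005 -0.003 0.102 0.8 0.05; 0.0005 -0.003 0.102 0.8 0.05"}}

```text
clock: 14.62
eef_pos: [434.3, 42.1, 17.5]
tool_rot: [3.14, 0.001, 1.5]
force: [-0.7, -1.2, 6.2]
width: 59.5
```

```bash
python3 -c "
from h import *
p=imaging.get_image('wrist'); save(p,'w10')
gg(0,-52,130)
"
```

```text
gauge tcp [-223.   -23.5]
delta mm [ -54.7  218.2 -112. ] turn deg 6.8  cur ya -4.0 pos [434.3  42.1  17.5] F [-0.5 -1.7  6.2] w 58.8 t 14.68 tilt [ 0.002 -0.001] q [-0.39  0.79  0.34  2.26 -1.09  0.27  0.86]
```

View pics/w10.png

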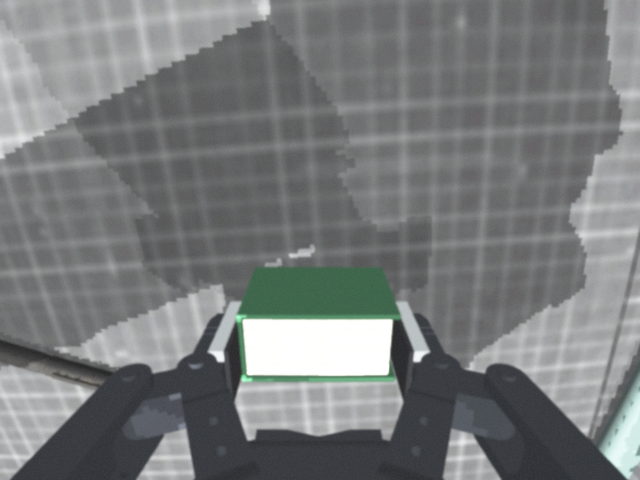

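Call:
{"api": "drive_tool", "payload": {"deltas": "0 0 -0.04 0 0.05; 0 0 -0.08 0 0.05; -0.01 0.05 -0.112 3 0.05; -0.025 0.1 -0.112 6.8 0.05; -0.04 0.15 -0.112 6.8 0.05; -0.055 0.2 -0.112 6.8 0.05; -0.055 0.218 -0.112 6.8 0.05; -0.055 0.218 -0.112 6.8 0.05; -0.055 0.218 -0.112 6.8 0.05"}}

```text
clock: 15.8
eef_pos: [645.7, -27.1, 128.5]
tool_rot: [-3.14, -0.0, 1.382]
force: [-0.3, 0.1, 0.2]
width: 58.7
```

```bash
python3 -c "
from h import *
p=imaging.get_image('wrist'); save(p,'w11')
gg(0,-52,48)
"
```

```text
gauge tcp [ -2.2 -51.6]
delta mm [-0.4  2.3 80.7] turn deg 0.0  cur ya -10.8 pos [645.8 -27.  128.7] F [-0.1  0.4 -0.6] w 59.0 t 15.85 tilt [-0.002  0.001] q [-0.42  0.88  0.78  1.63 -0.73  0.95  0.43]
```

View pics/w11.png

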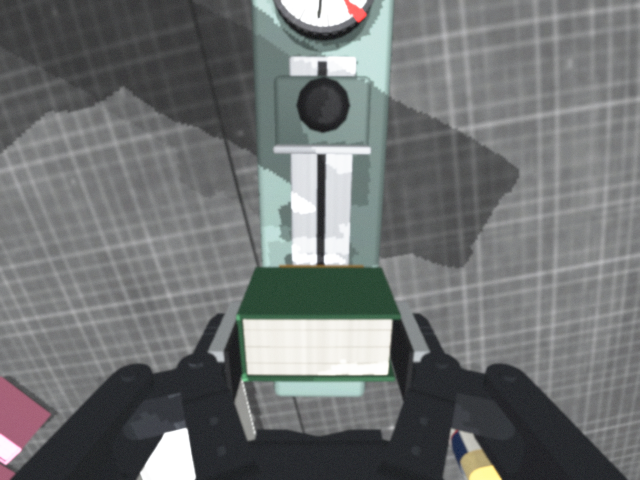

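Call:
{"api": "drive_tool", "payload": {"deltas": "0 0 0.02 0 0.05; 0 0 0.04 0 0.05; 0 0 0.055 0 0.05; 0 0 0.07 0 0.05; 0 0 0.08 0 0.05; 0 0 0.08 0 0.05; 0 0 0.08 0 0.05"}}

```text
clock: 16.73
eef_pos: [647.4, -27.9, 48.8]
tool_rot: [3.141, 0.0, 1.381]
force: [0.1, -0.4, -1.1]
width: 58.9
```

```bash
python3 -c "
from h import *
p=imaging.get_image('wrist'); save(p,'w12')
gg(0,-52,48)
"
```

```text
gauge tcp [ -0.5 -52.2]
delta mm [0.2 0.5 0.8] turn deg 0.0  cur ya -10.8 pos [647.4 -27.9  48.8] F [ 0.   0.4 -1.3] w 58.7 t 16.77 tilt [ 0. -0.] q [-0.38  0.97  0.7   1.67 -0.81  0.82  0.49]
```

View pics/w12.png

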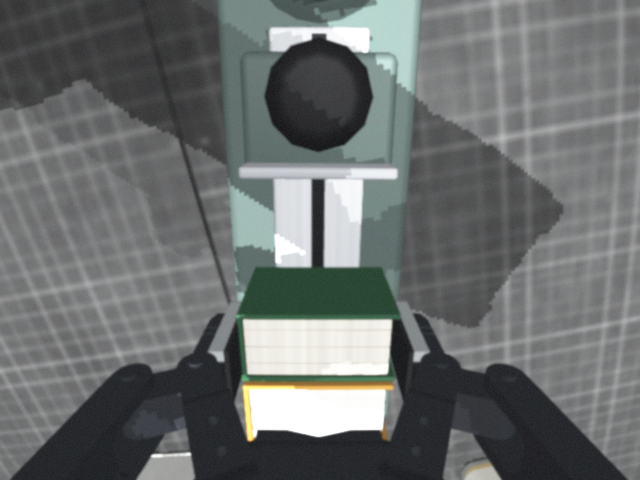

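Call:
{"api": "drive_tool", "payload": {"deltas": "0 0 0.001 0 0.05; 0 0 0.0018 0 0.05; 0 0 0.0018 0 0.05; 0 0 0.0018 0 0.06; 0 0 0.0018 0 0.08; 0 0 0.0018 0 0.08; 0 0 -0.02 0 0.08; 0 0 -0.06 0 0.08; 0 0 -0.1 0 0.08;  0 0 -0.1 0 0.08; 0 0 -0.1 0 0.08"}}

```text
clock: 18.15
eef_pos: [647.1, -27.5, 149.4]
tool_rot: [3.141, -0.001, 1.382]
force: [-0.1, 0.0, -0.7]
width: 80.2
```

```bash
python3 -c "
from h import *
p=imaging.get_image('wrist'); save(p,'w13')
go(448,249,150,3)
"
```

```text
delta mm [ 234.1 -247.1   -1.1] turn deg -13.8  cur ya -10.8 pos [646.7 -27.4 148.6] F [-0.8  0.7 -0.3] w 80.0 t 18.2 tilt [-0.001  0.001] q [-0.43  0.85  0.79  1.62 -0.71  0.98  0.41]
```

View pics/w13.png

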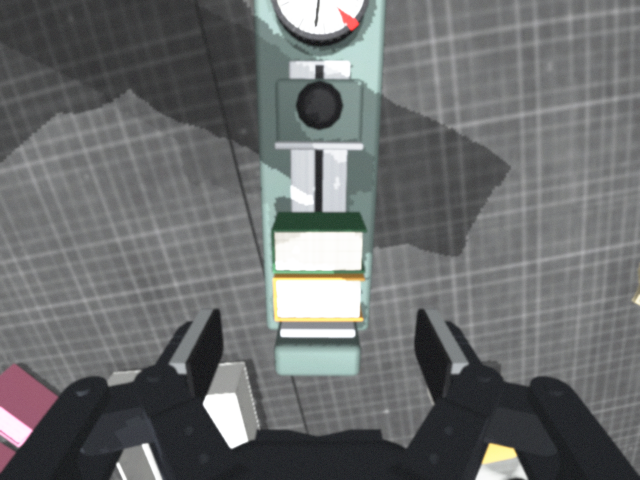

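Both books stand aligned. Next blue.

Call:
{"api": "drive_tool", "payload": {"deltas": "0.03 -0.03 -0.01 -4 0.08; 0.07 -0.07 -0.01 -8 0.08; 0.11 -0.11 -0.01 -13.8 0.08; 0.15 -0.15 0 -13.8 0.08; 0.19 -0.2 0.02 -13.8 0.08; 0.234 -0.247 0.029 -13.8 0.08; 0.234 -0.247 0.029 -13.8 0.08; 0.234 -0.247 0.029 -13.8 0.08; 0.234 -0.247 0.029 -13.8 0.08"}}

```text
clock: 19.32
eef_pos: [449.9, 246.8, 120.0]
tool_rot: [3.14, 0.001, 1.62]
force: [-0.1, -0.8, -0.0]
width: 80.1
```

```bash
python3 -c "
from h import *
p=imaging.get_image('wrist'); save(p,'w14'); save(p,'w14c',(240,210,380,310),5)
go(448,249,17,3)
"
```

```text
delta mm [  2.4  -1.9 103.1] turn deg -0.2  cur ya 2.8 pos [449.9 246.8 120.1] F [-0.3 -0.3 -0.2] w 79.5 t 19.38 tilt [ 0.001 -0.001] q [-1.03  0.73  0.74  2.01 -0.77  0.7   0.26]
```

View pics/w14.png

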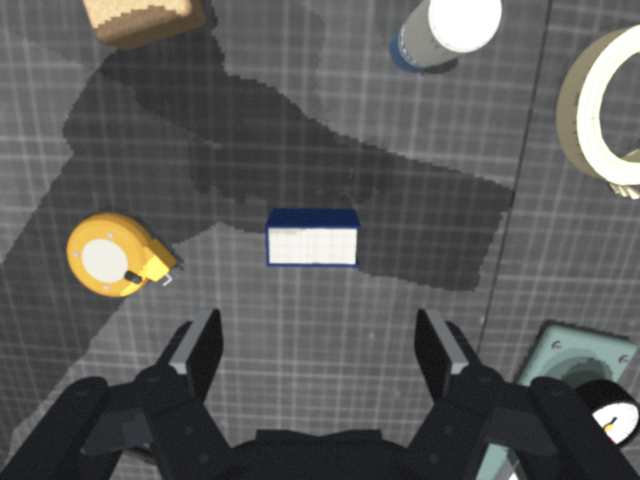

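View pics/w14c.png

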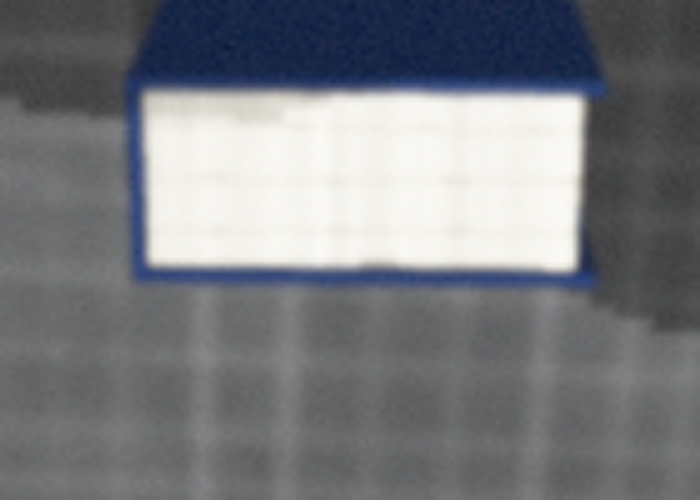

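```bash
python3 -c "
from h import *
p=imaging.get_image('wrist')
x,y,a=quad(p,[(126,78),(604,88),(594,286),(134,282)],(240,210),5)
go(x,y,17,a)
"
```

```text
centre [447.  249.2] ang 1.9 len 59.0107679091769 wid 26.99284079793082
delta mm [  2.5  -2.8 103.1] turn deg 0.8  cur ya 2.8 pos [449.8 246.9 120.1] F [ 0.8  0.2 -0.2] w 80.0 t 19.43 tilt [ 0.001 -0.   ] q [-1.03  0.73  0.74  2.01 -0.77  0.7   0.26]
```

Call:
{"api": "drive_tool", "payload": {"deltas": "0.0025 -0.003 0.03 0.8 0.08; 0.0025 -0.003 0.06 0.8 0.08; 0.0025 -0.003 0.09 0.8 0.08; 0.0025 -0.003 0.103 0.8 0.08; 0.0025 -0.003 0.103 0.8 0.08; 0.0025 -0.003 0.103 0.8 0.05; 0.0025 -0.003 0.103 0.8 0.05; 0.0025 -0.003 0.103 0.8 0.05; 0.0025 -0.003 0.103 0.8 0.05"}}

```text
clock: 20.55
eef_pos: [446.4, 251.0, 18.1]
tool_rot: [3.14, -0.001, 1.608]
force: [-0.6, -1.4, 5.3]
width: 59.0
```

```bash
python3 -c "
from h import *
p=imaging.get_image('wrist'); save(p,'w15')
gg(0,-19,150)
"
```

```text
gauge tcp [-250.4  183.9]
delta mm [-253.9  198.6 -131.7] turn deg 13.0  cur ya 2.2 pos [446.4 251.   18.1] F [-1.1 -0.5  5.7] w 59.2 t 20.6 tilt [0.002 0.001] q [-0.91  0.87  0.54  2.06 -0.98  0.49  0.41]
```

View pics/w15.png

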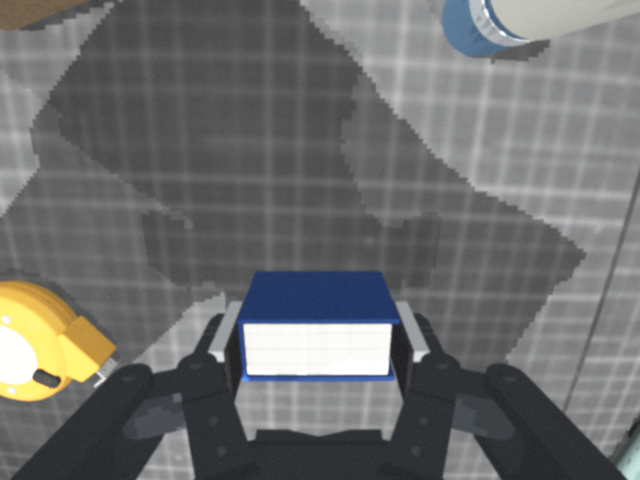

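Call:
{"api": "drive_tool", "payload": {"deltas": "0 0 -0.05 0 0.05; 0 0 -0.1 0 0.05; -0.02 0.02 -0.132 4 0.05; -0.06 0.06 -0.132 8 0.05; -0.1 0.1 -0.132 13 0.05; -0.15 0.14 -0.132 13 0.05; -0.2 0.18 -0.132 13 0.05; -0.25 0.2 -0.132 13 0.05; -0.252 0.2 -0.132 13 0.05; -0.252 0.2 -0.112 13 0.05; -0.252 0.2 -0.112 13 0.05; -0.252 0.2 -0.112 13 0.05"}}

```text
clock: 22.1
eef_pos: [654.3, 8.5, 128.3]
tool_rot: [-3.14, -0.0, 1.384]
force: [-0.4, 0.8, -0.7]
width: 59.0
```

```bash
python3 -c "
from h import *
p=imaging.get_image('wrist'); save(p,'w16')
gg(0,-17,48)
"
```

```text
gauge tcp [ -0.1 -15.5]
delta mm [-1.5  0.1 80.7] turn deg 0.1  cur ya -10.7 pos [654.7   8.  128.7] F [-0.1 -0.1 -0.7] w 58.9 t 22.15 tilt [-0.  0.] q [-0.48  0.89  0.78  1.61 -0.73  0.96  0.37]
```

View pics/w16.png

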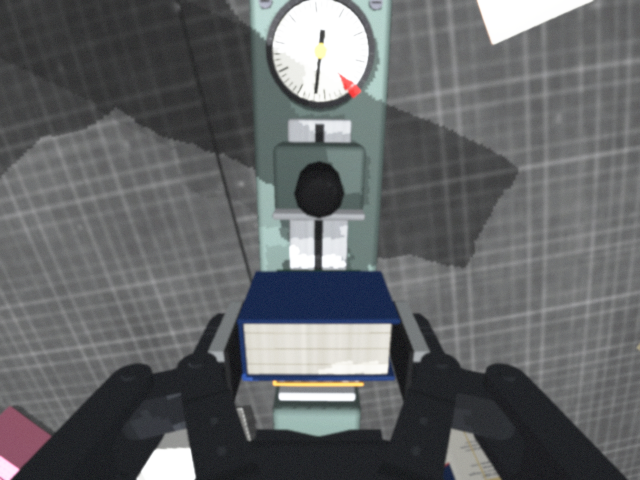

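Call:
{"api": "drive_tool", "payload": {"deltas": "-0.001 0 0.02 0 0.05; -0.0015 0 0.04 0 0.05; -0.0015 0 0.055 0 0.05; -0.0015 0 0.07 0 0.05; -0.0015 0 0.08 0 0.05; -0.0015 0 0.08 0 0.05; -0.0015 0 0.08 0 0.05"}}

```text
clock: 23.02
eef_pos: [654.7, 5.0, 48.7]
tool_rot: [3.141, -0.0, 1.381]
force: [-0.5, -0.2, 0.2]
width: 59.0
```

```bash
python3 -c "
from h import *
p=imaging.get_image('wrist'); save(p,'w17')
gg(0,-17,48)
"
```

```text
gauge tcp [  0.5 -18.4]
delta mm [ 1.4 -0.5  0.7] turn deg 0.0  cur ya -10.8 pos [654.7   5.   48.7] F [ 0.6 -0.4 -1. ] w 58.7 t 23.07 tilt [0. 0.] q [-0.44  0.98  0.71  1.65 -0.82  0.83  0.44]
```

View pics/w17.png

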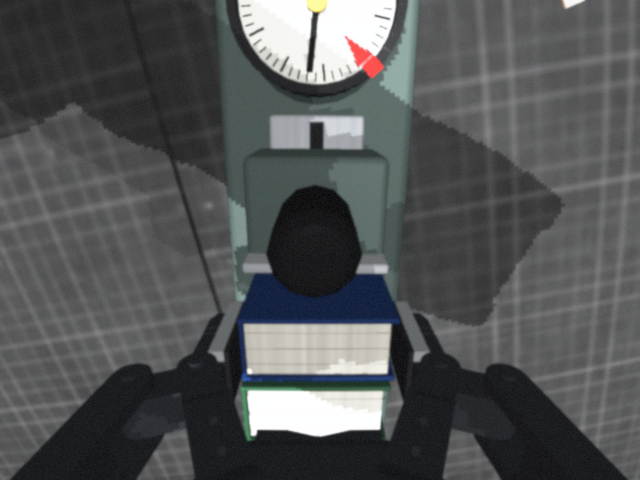

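Call:
{"api": "drive_tool", "payload": {"deltas": "0 0 0.001 0 0.05; 0 0 0.0018 0 0.05; 0 0 0.0018 0 0.05; 0 0 0.0018 0 0.06; 0 0 0.0018 0 0.08; 0 0 0.0018 0 0.08; 0 0 -0.02 0 0.08; 0 0 -0.06 0 0.08; 0 0 -0.11 0 0.08;  0 0 -0.11 0 0.06; 0 0 -0.11 0 0.04"}}

```text
clock: 24.45
eef_pos: [654.5, 5.3, 159.6]
tool_rot: [3.141, -0.001, 1.382]
force: [-0.7, 0.7, -0.5]
width: 45.2
```

```bash
python3 -c "
from h import *
p=imaging.get_image('wrist'); save(p,'w18')
gg(0,70,92)
"
```

```text
gauge tcp [ -0.2 -18.2]
delta mm [88.1  0.3 66.6] turn deg 0.0  cur ya -10.8 pos [654.    5.5 158.6] F [ 0.4  0.7 -0.3] w 40.2 t 24.5 tilt [-0.001  0.001] q [-0.48  0.86  0.81  1.59 -0.7   1.01  0.35]
```

View pics/w18.png

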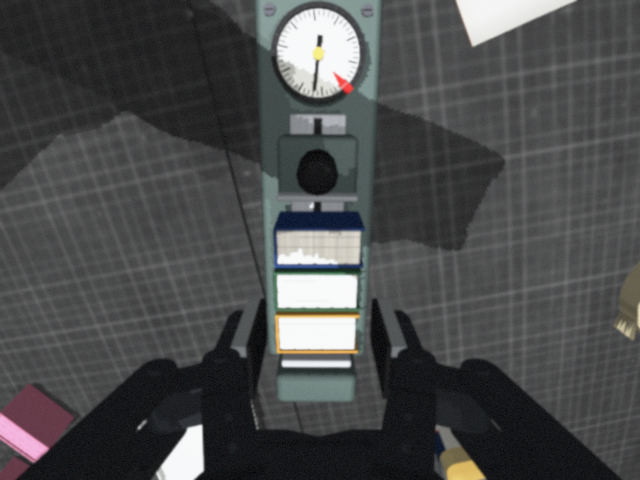

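All three books stand side by side: blue (318,245), green (317,290) and ochre (317,332). Now go behind the knob (317,172) with shut fingers.

Call:
{"api": "drive_tool", "payload": {"deltas": "0.04 0 0 0 0; 0.088 0 0 0 0; 0.088 0 0.03 0 0; 0.088 0 0.066 0 0; 0.088 0 0.066 0 0; 0.088 0 0.066 0 0; 0.088 0 0.066 0 0"}}

```text
clock: 25.38
eef_pos: [672.1, 91.1, 94.3]
tool_rot: [3.139, -0.0, 1.381]
force: [-0.5, 0.3, 0.3]
width: 0.0
```

```bash
python3 -c "
from h import *
p=imaging.get_image('wrist'); save(p,'w19')
p=imaging.get_image('side'); save(p,'s19',(205,180,325,305),5)
gg(0,21,92)
"
```

```text
gauge tcp [ 1.2 69.5]
delta mm [-48.5  -1.2   2.1] turn deg -0.0  cur ya -10.9 pos [671.9  91.3  94.1] F [-0.8  0.8 -0.5] w -0.2 t 25.48 tilt [0.002 0.   ] q [-0.57  0.96  0.77  1.56 -0.77  0.95  0.26]
```

View pics/s19.png

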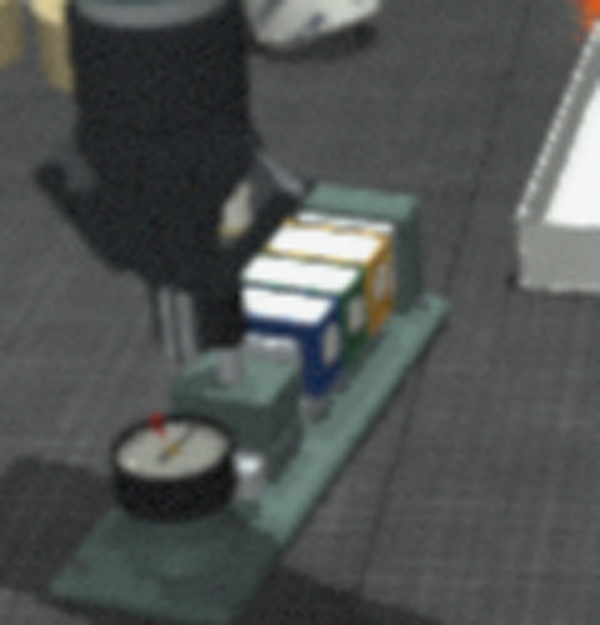

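Call:
{"api": "drive_tool", "payload": {"deltas": "-0.006 -0.001 0 0 0; -0.011 -0.001 0 0 0; -0.015 -0.001 0 0 0; -0.019 -0.001 0 0 0; -0.023 -0.001 0 0 0; -0.027 -0.001 0 0 0; -0.03 -0.001 0 0 0; -0.033 -0.001 0 0 0; -0.036 -0.001 0 0 0; -0.039 -0.001 0 0 0; -0.042 -0.001 0 0 0; -0.042 -0.001 0 0 0"}}

```text
clock: 26.98
eef_pos: [662.7, 53.9, 93.1]
tool_rot: [-3.141, -0.005, 1.383]
force: [-0.2, 5.9, 2.7]
width: 0.3
```

```bash
python3 -c "
from h import *
gg(0,21,92)
p=imaging.get_image('wrist'); save(p,'w20')
gg(0,21,92)
"
```

```text
gauge tcp [-0.8 31. ]
delta mm [-10.    0.8   1.1] turn deg 0.1  cur ya -10.7 pos [662.7  53.9  93.1] F [-0.2  5.9  2.7] w 0.3 t 26.98 tilt [0.001 0.005] q [-0.52  0.94  0.76  1.6  -0.78  0.92  0.33]
gauge tcp [-0.8 31. ]
delta mm [-10.    0.8   1.1] turn deg 0.1  cur ya -10.7 pos [662.7  53.9  93.1] F [0.4 6.2 3. ] w 0.0 t 27.02 tilt [0.001 0.005] q [-0.52  0.94  0.76  1.6  -0.78  0.92  0.33]
```

View pics/w20.png

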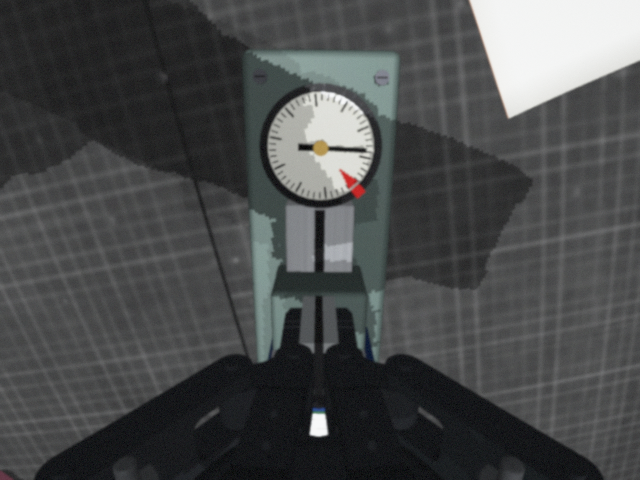

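Call:
{"api": "drive_tool", "payload": {"deltas": "-0.0015 0 0 0 0; -0.003 0 0 0 0; -0.0045 0 0 0 0; -0.006 0 0 0 0; -0.007 0 0 0 0; -0.008 0 0 0 0; -0.009 0 0 0 0; -0.01 0 0 0 0; -0.01 0 0 0 0; -0.01 0 0 0 0"}}

```text
clock: 28.28
eef_pos: [661.1, 45.9, 93.2]
tool_rot: [-3.141, -0.007, 1.385]
force: [1.3, 8.7, 3.2]
width: 0.1
```

```bash
python3 -c "
from h import *
p=imaging.get_image('wrist'); save(p,'w21')
gg(0,21,92)
"
```

```text
gauge tcp [-0.9 22.9]
delta mm [-1.9  0.9  1.1] turn deg 0.2  cur ya -10.7 pos [661.1  45.9  93.1] F [0.5 9.1 3.4] w 0.2 t 28.32 tilt [0.001 0.007] q [-0.51  0.94  0.75  1.61 -0.78  0.92  0.35]
```

View pics/w21.png

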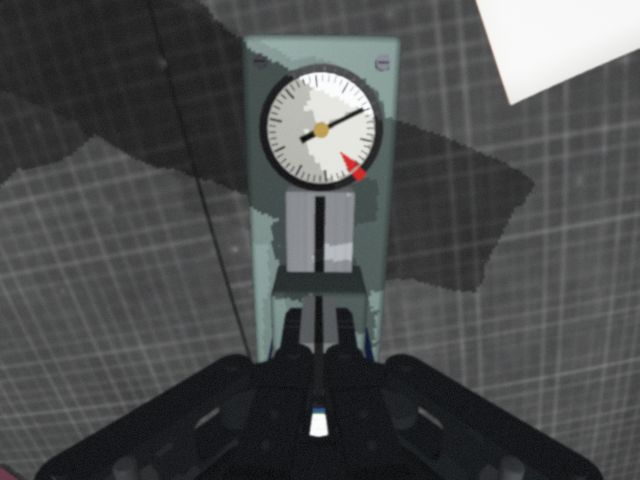

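Call:
{"api": "drive_tool", "payload": {"deltas": "-0.001 0 0 0 0; -0.002 0 0 0 0; -0.003 0 0 0 0; -0.004 0 0 0 0; -0.004 0 0 0 0; -0.004 0 0 0 0"}}

```text
clock: 29.08
eef_pos: [660.6, 43.3, 93.2]
tool_rot: [-3.141, -0.009, 1.385]
force: [1.4, 10.7, 2.8]
width: 0.1
```

```bash
python3 -c "
from h import *
p=imaging.get_image('wrist'); save(p,'w22',(230,30,420,210),4)
gg(0,21,92)
"
```

```text
gauge tcp [-0.9 20.2]
delta mm [0.8 0.9 1.2] turn deg 0.2  cur ya -10.6 pos [660.6  43.3  93.2] F [ 0.7 10.2  3.7] w -0.3 t 29.12 tilt [0.001 0.009] q [-0.5   0.94  0.75  1.61 -0.78  0.92  0.35]
```

View pics/w22.png

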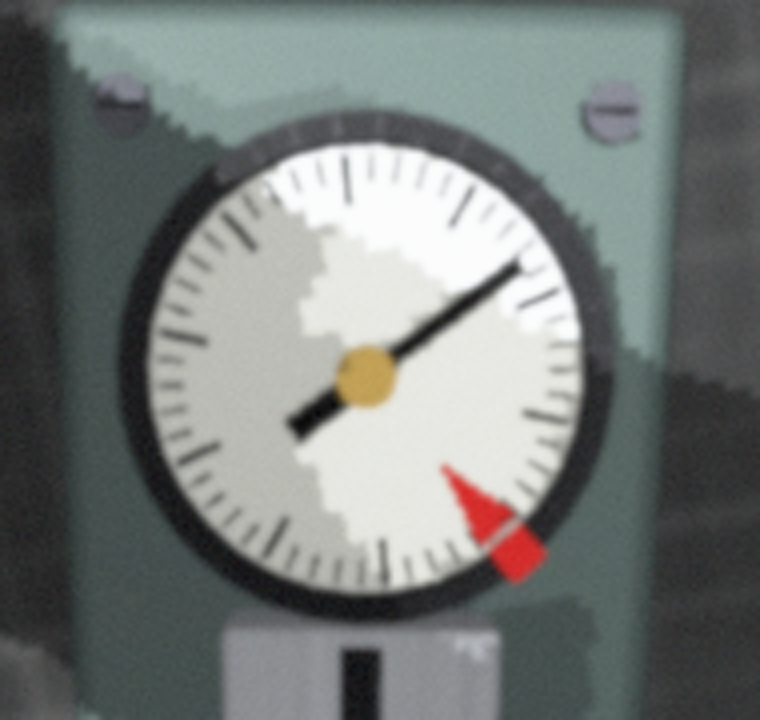

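Call:
{"api": "drive_tool", "payload": {"deltas": "-0.001 0 0 0 0; -0.002 0 0 0 0; -0.003 0 0 0 0; -0.003 0 0 0 0; -0.003 0 0 0 0"}}

```text
clock: 29.75
eef_pos: [660.5, 43.1, 93.2]
tool_rot: [-3.141, -0.013, 1.387]
force: [2.5, 15.5, 3.4]
width: -0.2
```

```bash
python3 -c "
from h import *
gg(0,100,33)
p=imaging.get_image('wrist'); save(p,'w23',(230,30,420,210),4)
"
```

```text
gauge tcp [-1.  20.1]
delta mm [79.2  1.5 61.2] turn deg 0.3  cur ya -10.5 pos [660.5  43.1  93.2] F [ 2.5 15.5  3.4] w -0.2 t 29.75 tilt [0.002 0.013] q [-0.5   0.94  0.75  1.61 -0.78  0.92  0.36]
```

View pics/w23.png

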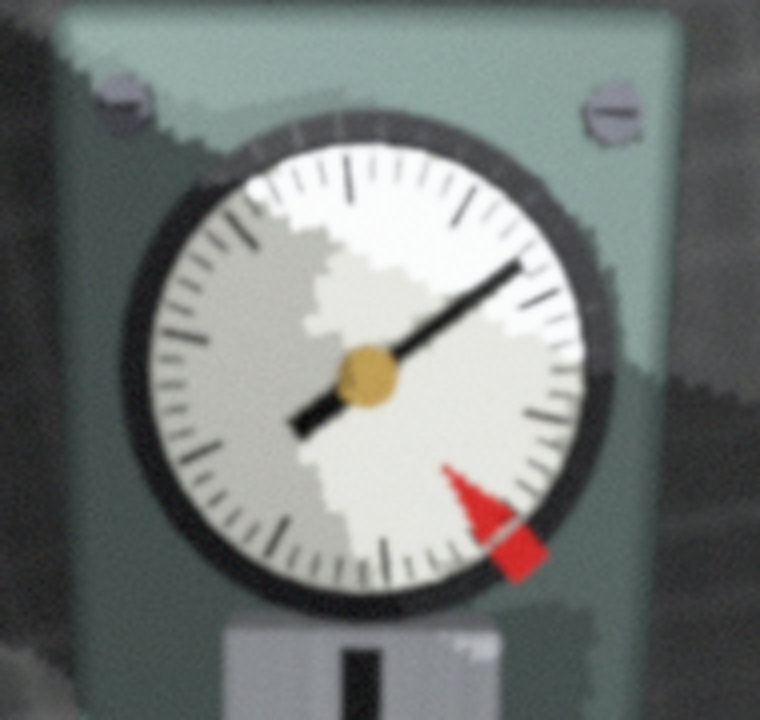

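Force rose from 10 to 15.5 N without further motion, and the pointer reads about 36°, so the opening is 90 mm, the sum of the three thicknesses. The plate is seated. Let go and go above the dial.

Call:
{"api": "drive_tool", "payload": {"deltas": "0.01 0 0 0 0; 0.025 0 0 0 0; 0.03 0 -0.03 0 0.04; 0.05 0.002 -0.06 0 0.08; 0.08 0.002 -0.06 0 0.08; 0.088 0.002 -0.06 0 0.08; 0.088 0.002 -0.06 0 0.08; 0.088 0.002 -0.06 0 0.08"}}

```text
clock: 30.8
eef_pos: [677.1, 117.7, 152.4]
tool_rot: [-3.141, 0.002, 1.379]
force: [0.0, -0.3, -1.2]
width: 79.8
```

```bash
cat >> h.py <<'E'
def dial(p,c,z,pt,zz=62.5):
    r={}
    for n,uv in (("zero",z),("ptr",pt)):
        a=np.array(atz(p,uv,zz)[:2])-np.array(atz(p,c,zz)[:2]); r[n]=np.degrees(np.arctan2(a[1],a[0]))-np.degrees(G[2])
    print("centre gauge",np.round(w2g(*atz(p,c,zz)[:2]),1),r,"turn ccw needed",r["ptr"]-r["zero"])
E
python3 -c "
from h import *
gg(0,100,37)
p=imaging.get_image('wrist'); save(p,'w24'); save(p,'w24c',(240,150,400,300),5)
gg(0,100,37)
"
```

```text
gauge tcp [ 1.3 96.4]
delta mm [  3.8  -1.2 115.4] turn deg -0.1  cur ya -11.0 pos [677.1 117.7 152.4] F [ 0.  -0.3 -1.2] w 79.8 t 30.8 tilt [-0.001 -0.002] q [-0.63  0.91  0.82  1.49 -0.72  1.06  0.17]
gauge tcp [ 1.4 96.5]
delta mm [  3.7  -1.3 115.5] turn deg -0.1  cur ya -11.0 pos [677.2 117.7 152.5] F [ 1.  -0.4  0.1] w 80.1 t 30.85 tilt [-0.001 -0.001] q [-0.63  0.91  0.82  1.49 -0.72  1.06  0.17]
```

View pics/w24.png

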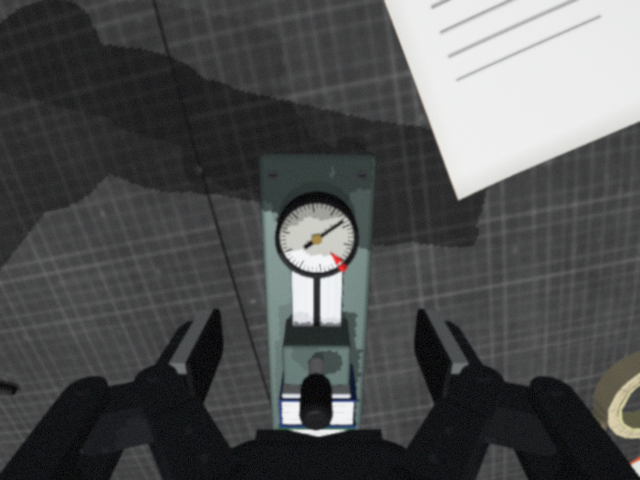

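View pics/w24c.png

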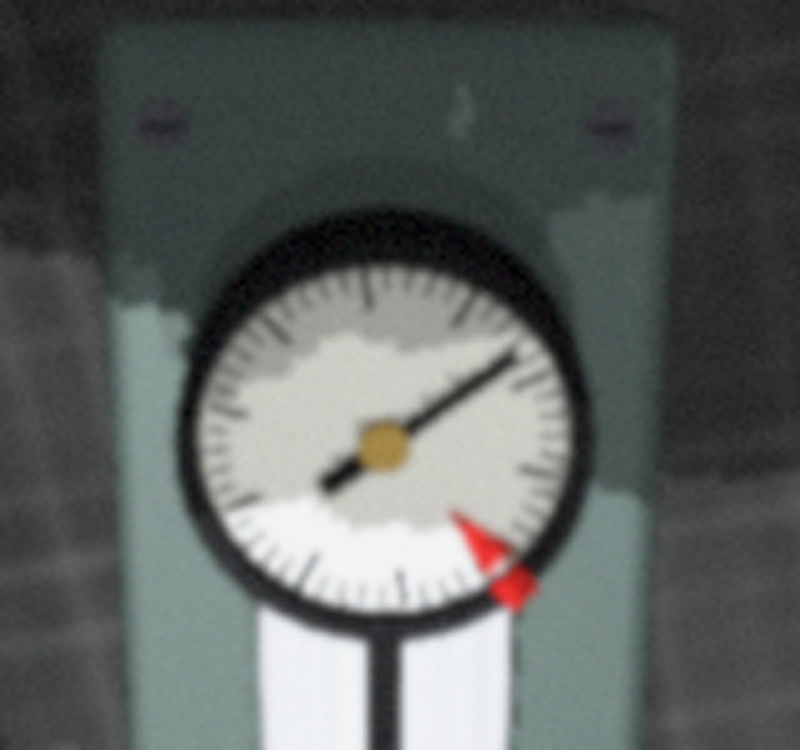

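```bash
python3 -c "
from h import *
p=imaging.get_image('wrist')
f=lambda x,y:(240+(x+.5)/5-.5,150+(y+.5)/5-.5)
dial(p,f(386,446),f(512,588),f(516,353))
dial(p,f(386,446),f(456,512),f(325,488))
gg(0,100,38)
"
```

```text
centre gauge [ 1.3 99.5] {'zero': np.float64(-50.15549650670076), 'ptr': np.float64(37.08960138429016)} turn ccw needed 87.24509789099092
centre gauge [ 1.3 99.5] {'zero': np.float64(-45.062777018265486), 'ptr': np.float64(-143.95922603599814)} turn ccw needed -98.89644901773266
gauge tcp [ 1.4 96.7]
delta mm [  3.4  -1.4 114.6] turn deg -0.1  cur ya -11.0 pos [677.3 118.  152.6] F [-0.4  0.7 -0.3] w 80.0 t 30.9 tilt [-0.001 -0.001] q [-0.63  0.91  0.82  1.49 -0.72  1.06  0.17]
```

Call:
{"api": "drive_tool", "payload": {"deltas": "0.002 -0.001 0.03 0 0.08; 0.0035 -0.002 0.06 0 0.08; 0.0035 -0.002 0.09 0 0.08; 0.0035 -0.002 0.112 0 0.08; 0.0035 -0.002 0.112 0 0.08; 0.0035 -0.002 0.112 0 0.08; 0.0035 -0.002 0.112 0 0.08"}}

```text
clock: 31.78
eef_pos: [677.2, 123.5, 42.2]
tool_rot: [3.139, -0.001, 1.382]
force: [0.3, -0.3, 0.5]
width: 80.0
```

```bash
python3 -c "
from h import *
p=imaging.get_image('wrist'); save(p,'w25')
gg(1,100,38)
"
```

```text
gauge tcp [  0.2 102.2]
delta mm [-2.2  0.8  4.1] turn deg 0.0  cur ya -10.8 pos [677.1 123.6  42.1] F [-0.1 -1.1 -0.1] w 80.4 t 31.82 tilt [0.002 0.   ] q [-0.6   1.03  0.73  1.55 -0.82  0.89  0.24]
```

View pics/w25.png

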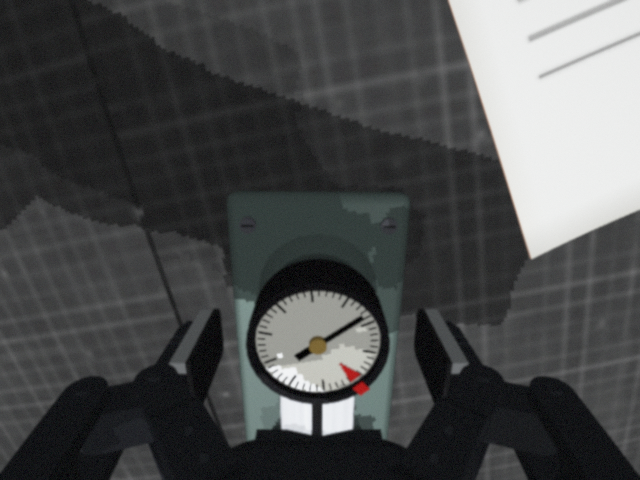

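Call:
{"api": "drive_tool", "payload": {"deltas": "-0.002 0.001 0.002 0 0.08; -0.002 0.001 0.004 0 0.08; -0.002 0.001 0.004 0 0.065; -0.002 0.001 0.004 0 0.05; -0.002 0.001 0.004 0 0.05; -0.002 0.001 0.004 0 0.05; -0.002 0.001 0.004 0 0.05"}}

```text
clock: 32.7
eef_pos: [676.6, 121.5, 37.1]
tool_rot: [-3.141, -0.0, 1.382]
force: [-2.7, -0.1, 6.0]
width: 54.5
```

```bash
python3 -c "
from h import *
p=imaging.get_image('wrist'); save(p,'w26',(200,180,440,440),3)
gg(1,100,38)
"
```

```text
gauge tcp [  0.1 100. ]
delta mm [-0.   0.9 -0.9] turn deg 0.0  cur ya -10.8 pos [676.6 121.5  37.1] F [-3.4  0.2  5.9] w 54.5 t 32.75 tilt [-0.001  0.   ] q [-0.59  1.04  0.72  1.55 -0.83  0.89  0.24]
```

View pics/w26.png

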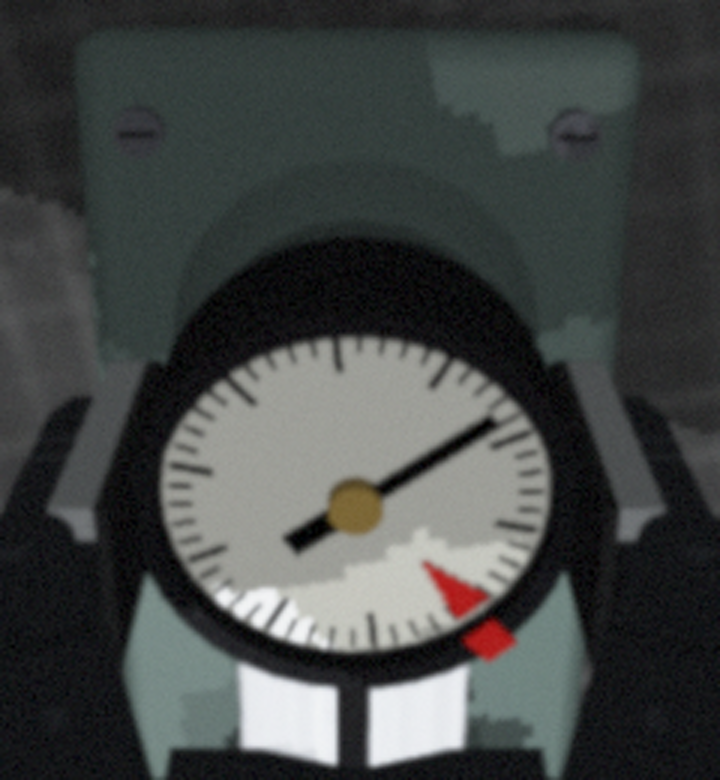

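Call:
{"api": "drive_tool", "payload": {"deltas": "0 0 0 -6 0.05; 0 0 0 -14 0.05; 0 0 0 -22 0.05; 0 0 0 -30 0.05; 0 0 0 -38 0.05; 0 0 0 -46 0.05; 0 0 0 -54 0.05; 0 0 0 -62 0.05; 0 0 0 -70 0.05; 0 0 0 -78 0.05; 0 0 0 -83 0.05; 0 0 0 -83 0.05"}}

```text
clock: 34.25
eef_pos: [675.9, 121.1, 37.1]
tool_rot: [-3.141, -0.002, 2.831]
force: [-4.2, -0.6, 6.9]
width: 54.4
```

```bash
python3 -c "
from h import *
p=imaging.get_image('wrist'); save(p,'w27',(200,180,440,440),3)
gg(1,100,38)
"
```

```text
gauge tcp [-0.5 99.6]
delta mm [-1.4  0.6 -0.9] turn deg 83.0  cur ya 72.2 pos [675.9 121.1  37.1] F [-4.2 -0.9  6.2] w 54.3 t 34.3 tilt [-0.002  0.   ] q [-0.42  0.94  0.37  1.54 -0.45  0.74  1.4 ]
```

View pics/w27.png

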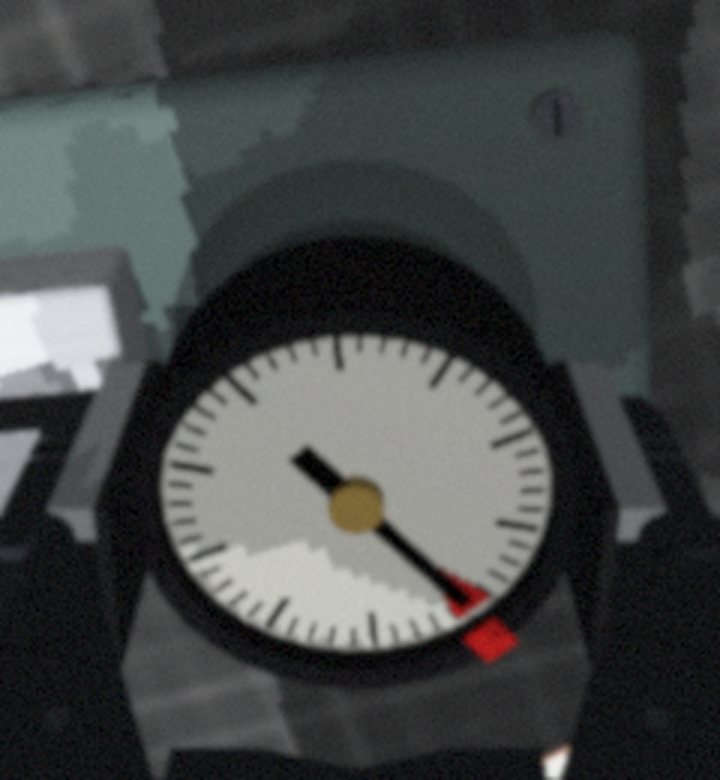

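The pointer now lies in the red wedge at (465,600). Release straight and check from above.

Call:
{"api": "drive_tool", "payload": {"deltas": "0 0 0 -83 0.06; 0 0 0 -83 0.08; 0 0 0 -83 0.08; 0 0 0 -83 0.08"}}

```text
clock: 34.8
eef_pos: [677.2, 121.3, 36.4]
tool_rot: [-3.141, 0.001, -2.697]
force: [0.1, -0.3, 0.7]
width: 80.0
```

I repeated the turn by mistake: rows are relative to each call's start, so the tool turned further while opening. Checking the bezel.

```bash
python3 -c "
from h import *
p=imaging.get_image('wrist'); save(p,'w28',(200,180,440,440),3)
gg(1,100,38)
"
```

```text
gauge tcp [ 0.8 99.7]
delta mm [-0.3  0.1 -1.4] turn deg 126.6  cur ya 115.7 pos [677.3 121.   36.6] F [-0.3 -0.   0.3] w 80.1 t 34.85 tilt [0.001 0.   ] q [-0.31  0.92  0.17  1.54 -0.21  0.7   1.98]
```

View pics/w28.png

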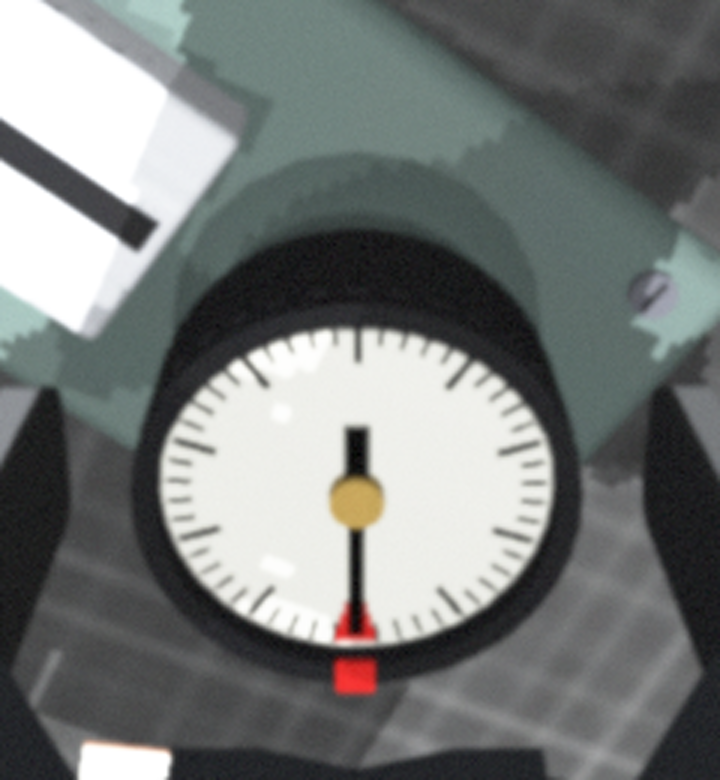

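The pointer lies exactly on the red zero (356,630) and the fingers are clear. Lift straight up.

Call:
{"api": "drive_tool", "payload": {"deltas": "0 0 0 0 0.08; 0 0 0 0 0.08; 0 0 -0.02 0 0.08; 0 0 -0.06 0 0.08; 0 0 -0.1 0 0.08; 0 0 -0.12 0 0.08; 0 0 -0.12 0 0.08; 0 0 -0.12 0 0.08"}}

```text
clock: 35.85
eef_pos: [675.8, 121.4, 155.4]
tool_rot: [3.141, -0.003, -2.703]
force: [-0.7, 0.7, -0.5]
width: 79.6
```

```bash
python3 -c "
from h import *
p=imaging.get_image('wrist'); save(p,'w29')
p=imaging.get_image('side'); save(p,'s29',(205,180,325,305),5)
gg(0,-60,155)
"
```

```text
gauge tcp [-0.8 99.7]
delta mm [ 9.320e+01 -1.297e+02  1.000e-01] turn deg 126.0  cur ya 115.1 pos [675.7 121.3 154.9] F [-0.4  0.3 -0.2] w 80.2 t 35.95 tilt [-0.003 -0.001] q [-0.33  0.77  0.21  1.48 -0.19  0.92  1.94]
```

View pics/w29.png

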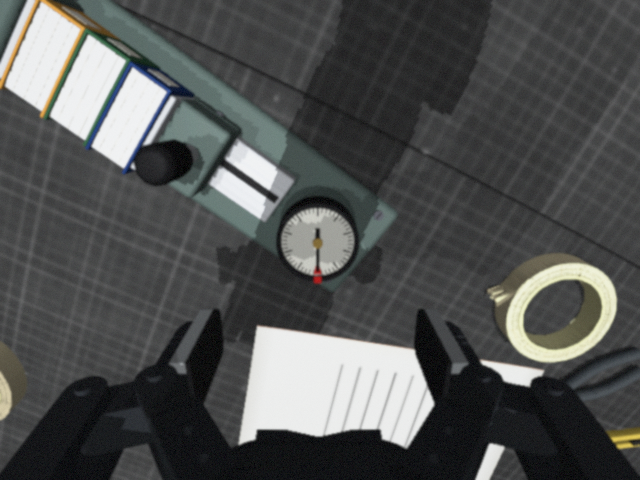

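View pics/s29.png

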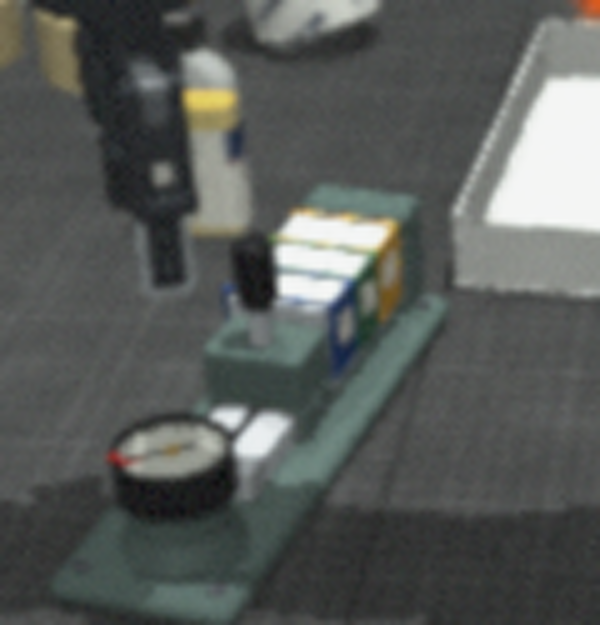

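```bash
python3 -c "
from h import *
gg(0,-38,155)
"
```

```text
gauge tcp [-0.8 99.7]
delta mm [  80.2 -111.9    0. ] turn deg 126.0  cur ya 115.1 pos [675.7 121.3 154.9] F [-0.4  0.3 -0.2] w 80.2 t 35.95 tilt [-0.003 -0.001] q [-0.33  0.77  0.21  1.48 -0.19  0.92  1.94]
```

Call:
{"api": "drive_tool", "payload": {"deltas": "0 0 -0.02 10 0.04; 0.01 -0.01 -0.02 20 0; 0.02 -0.02 -0.02 30 0; 0.03 -0.04 -0.02 40 0; 0.04 -0.05 -0.02 50 0; 0.05 -0.07 -0.02 60 0; 0.06 -0.08 -0.02 70 0; 0.07 -0.1 -0.02 80 0; 0.08 -0.112 -0.02 90 0; 0.08 -0.112 -0.02 100 0; 0.08 -0.112 -0.02 110 0; 0.08 -0.112 -0.02 120 0"}}

```text
clock: 37.45
eef_pos: [651.3, -13.9, 175.4]
tool_rot: [-3.139, 0.0, 1.48]
force: [-0.5, 0.2, 0.3]
width: -0.2
```

```bash
python3 -c "
from h import *
gg(0,-38,93)
p=imaging.get_image('wrist'); save(p,'w30')
gg(0,-38,93)
"
```

```text
gauge tcp [  0.7 -37.7]
delta mm [-0.2 -0.6 82.4] turn deg 5.6  cur ya -5.2 pos [651.3 -13.9 175.4] F [-0.5  0.2  0.3] w -0.2 t 37.45 tilt [-0.002 -0.   ] q [-0.44  0.82  0.78  1.58 -0.64  1.02  0.44]
gauge tcp [  0.7 -37.5]
delta mm [-0.3 -0.5 82.1] turn deg 5.4  cur ya -5.5 pos [651.3 -13.7 175.1] F [-0.3  0.1  0.8] w -0.2 t 37.5 tilt [-0.003 -0.001] q [-0.44  0.82  0.78  1.58 -0.65  1.02  0.43]
```

View pics/w30.png

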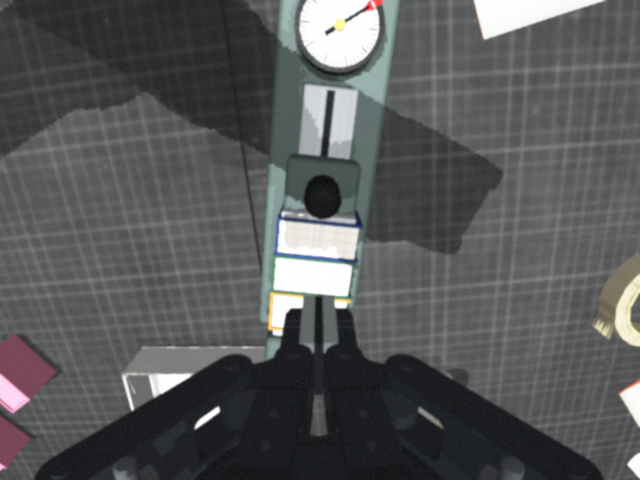

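Call:
{"api": "drive_tool", "payload": {"deltas": "0 0 0.03 5.4 0; 0 0 0.06 5.4 0; 0 0 0.082 5.4 0; 0 0 0.082 5.4 0; 0 0 0.082 5.4 0"}}

```text
clock: 38.12
eef_pos: [652.6, -14.4, 95.6]
tool_rot: [3.14, 0.0, 1.392]
force: [0.3, 0.7, -0.3]
width: -0.2
```

Call:
{"api": "drive_tool", "payload": {"deltas": "0.007 0 0 0 0; 0.014 0 0 0 0; 0.021 0 0 0 0; 0.028 0 0 0 0; 0.035 0 0 0 0; 0.042 0 0 0 0; 0.049 0 0 0 0; 0.054 0 0 0 0; 0.057 0 0 0 0; 0.057 0 0 0 0; 0.057 0 0 0 0; 0.045 0 0 0 0"}}

```text
clock: 39.62
eef_pos: [660.1, 32.2, 94.7]
tool_rot: [-3.141, -0.002, 1.394]
force: [-0.1, 0.5, -0.0]
width: -0.2
```

```bash
python3 -c "
from h import *
p=imaging.get_image('wrist'); save(p,'w31')
gg(0,-38,155)
"
```

```text
gauge tcp [0.5 6. ]
delta mm [-44.   -1.  -60.2] turn deg 0.5  cur ya -10.3 pos [659.3  29.1  94.8] F [-0.6 -1.3  0.1] w 0.0 t 39.67 tilt [-0.001  0.   ] q [-0.48  0.93  0.74  1.61 -0.75  0.91  0.36]
```

View pics/w31.png

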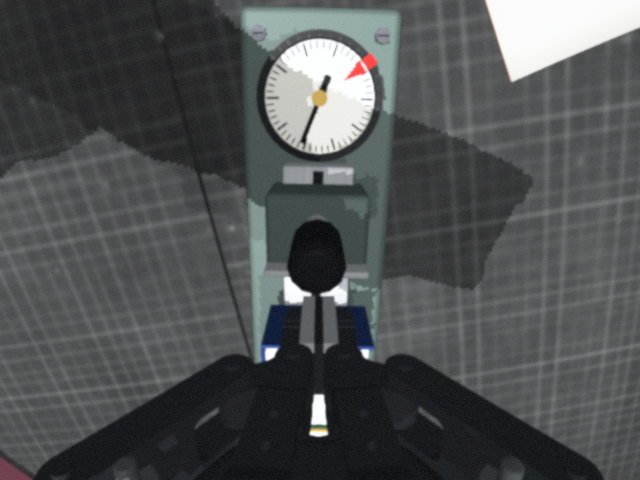

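Jaw is at about 130 mm. Next measure the tray, which seems to have moved, and see the books.

Call:
{"api": "drive_tool", "payload": {"deltas": "-0.02 0 -0.03 0.5 0; -0.045 0 -0.08 0.5 0.04; -0.045 0 -0.1 0.5 0.08; -0.045 0 -0.1 0.5 0.08; -0.045 0 -0.1 0.5 0.08"}}

```text
clock: 40.3
eef_pos: [651.2, -11.7, 192.9]
tool_rot: [-3.138, -0.001, 1.385]
force: [-0.3, 0.4, 0.7]
width: 72.0
```

```bash
python3 -c "
from h import *
p=imaging.get_image('wrist'); save(p,'w32')
p=imaging.get_image('top'); save(p,'t32'); save(p,'t32c',(370,210,560,320),4)
s=imaging.get_image('side'); save(s,'s32',(270,160,400,260),5)
W=cloud(p); m=(W[...,0]>380)&(W[...,0]<600)&(W[...,1]>-470)&(W[...,1]<-80)&(W[...,2]>30)&(W[...,2]<50)
gg(0,-20,155)
"
```

```text
gauge tcp [  0.4 -36.6]
delta mm [16.6 -0.3 38. ] turn deg 0.1  cur ya -10.7 pos [651.2 -12.7 193. ] F [0.4 0.4 0.1] w 79.5 t 40.45 tilt [-0.003  0.001] q [-0.46  0.81  0.82  1.56 -0.65  1.06  0.34]
```

View pics/w32.png

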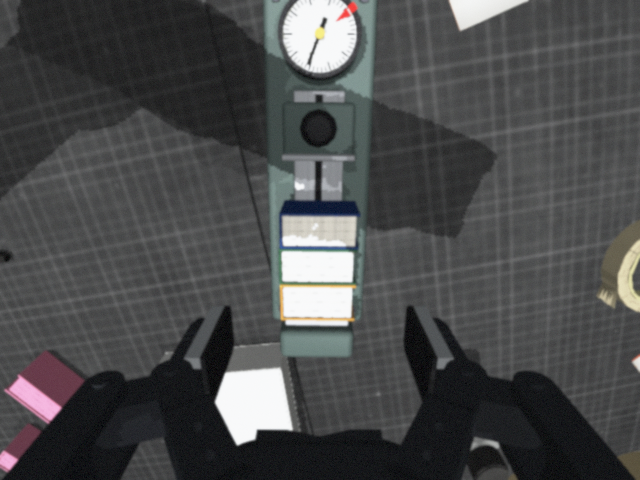

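View pics/t32.png

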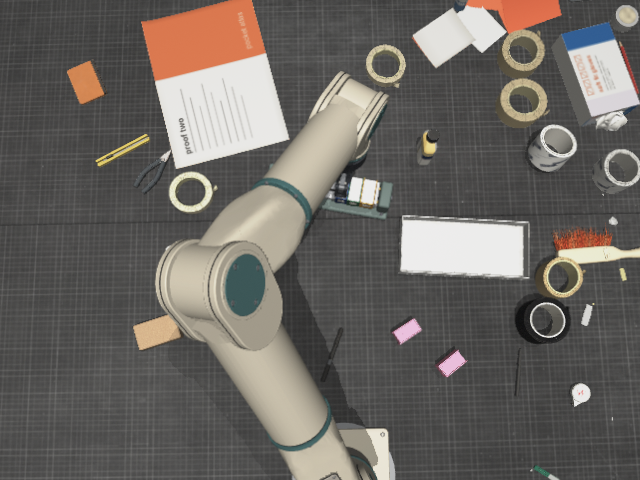

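View pics/t32c.png

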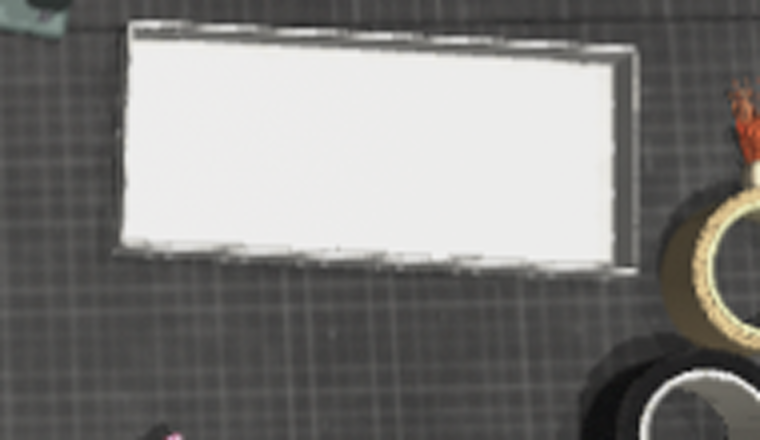

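View pics/s32.png

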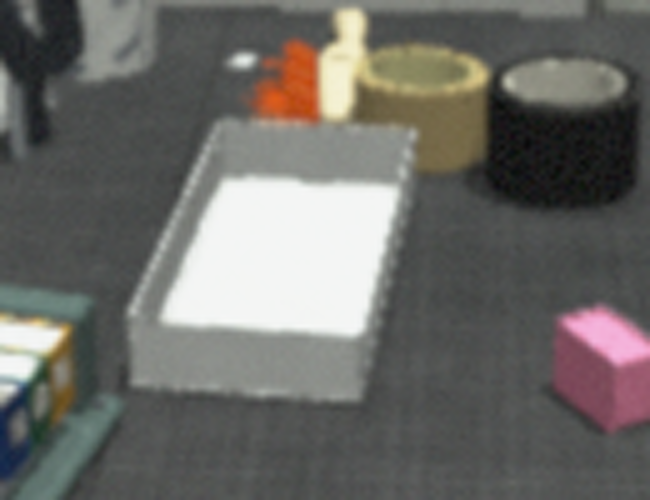

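The tray has moved about 15 px up (about +35 mm in x). Its rim corners in the crop are (130,22), (637,48), (637,272) and (120,252).

```bash
python3 -c "
from h import *
p=imaging.get_image('top'); s=imaging.get_image('side')
f=lambda x,y:(370+(x+.5)/4-.5,210+(y+.5)/4-.5)
c=[(130,22),(637,48),(637,272),(120,252)]
q=np.array([atz(p,f(*a),43)[:2] for a in c]); print(q.round(0),q.mean(0)); d=q[0]-q[1]; print(np.degrees(np.arctan2(d[1],d[0])))
g=lambda x,y:(270+(x+.5)/5-.5,160+(y+.5)/5-.5)
c=[(130,315),(368,330),(415,128),(218,122)]
q=np.array([atz(s,g(*a),43)[:2] for a in c]); print(q.round(0),q.mean(0))
print(np.round(w2g(522,-130)),w2g(*q[0]))
"
```

```text
[[ 589. -151.]
 [ 568. -447.]
 [ 437. -438.]
 [ 454. -139.]] [ 512.22533295 -293.78346453]
85.99335992819633
[[ 584. -153.]
 [ 450. -145.]
 [ 432. -437.]
 [ 564. -439.]] [ 507.64011894 -293.62311716]
[-104. -176.] (np.float64(-39.1825527336244), np.float64(-187.31690914090774))
```

```bash
python3 -c "
from h import *
p=imaging.get_image('wrist'); save(p,'w33',(265,195,375,365),4)
"
```

```text
(no output)
```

View pics/w33.png

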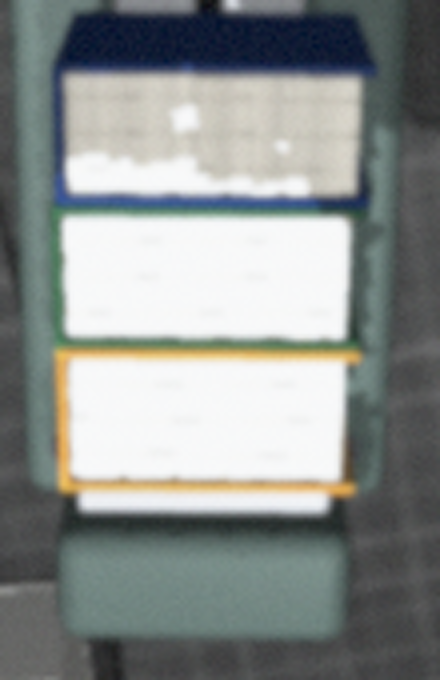

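```bash
python3 -c "
from h import *
p=imaging.get_image('wrist')
for n,c in (('blue',[(55,68),(375,70),(366,205),(57,202)]),('green',[(55,212),(362,212),(358,345),(55,342)]),('ochre',[(55,354),(360,354),(354,492),(60,490)])):
    x,y,a=quad(p,c,(265,195),4,74); print(n,np.round(w2g(x,y),1),a-np.degrees(G[2]))
gg(0,-31,47)
"
```

```text
centre [652.2 -13.2] ang -11.1 len 58.41785970340775 wid 26.23133619504644
blue [  1.5 -36.9] -0.2802070959246681
centre [645.8 -41.1] ang -10.9 len 58.60760062399043 wid 27.43987057134303
green [  0.4 -65.4] -0.10283658521221639
centre [639.9 -71.9] ang -10.8 len 59.71465881441838 wid 30.83112460298605
ochre [  0.4 -96.8] 0.0036961268421062954
gauge tcp [  1.1 -37.5]
delta mm [  6.5  -1.  147.2] turn deg 0.1  cur ya -10.8 pos [651.8 -13.8 194.2] F [-0.  -0.6  0.3] w 79.7 t 40.65 tilt [-0.001 -0.   ] q [-0.46  0.81  0.82  1.56 -0.65  1.06  0.34]
```

Call:
{"api": "drive_tool", "payload": {"deltas": "0.001 0 0.04 0 0.08; 0.001 0 0.08 0 0.08; 0.001 0 0.11 0 0.08; 0.001 0 0.135 0 0.08; 0.001 0 0.147 0 0.08; 0.001 0 0.147 0 0.08; 0.001 0 0.147 0 0.05; 0.001 0 0.147 0 0.05; 0.001 0 0.147 0 0.05; 0.001 0 0.147 0 0.05; 0.001 0 0.12 0 0.05; 0.001 0 0.1 0 0.05"}}

```text
clock: 42.15
eef_pos: [652.4, -12.9, 95.9]
tool_rot: [3.141, -0.0, 1.383]
force: [0.4, -0.1, -1.3]
width: 58.4
```

```bash
cat >> h.py <<'E'
T=(510.,-294.,-4.0)  # tray pose x,y,yaw deg
def tt(tx,ty,z,turn=True):
    c,s=np.cos(np.radians(T[2])),np.sin(np.radians(T[2]))
    go(T[0]+c*tx-s*ty,T[1]+s*tx+c*ty,z,T[2])
E
python3 -c "
from h import *
p=imaging.get_image('wrist'); save(p,'w34')
gg(0,-37,130)
tt(0,-10,150)
"
```

```text
gauge tcp [  3.2 -36.7]
delta mm [ -0.3  -3.1 -31.4] turn deg 0.1  cur ya -10.8 pos [653.9 -13.4  98.6] F [ 0.5 -1.2  1.2] w 58.6 t 42.2 tilt [ 0.005 -0.   ] q [-0.42  0.91  0.73  1.63 -0.75  0.89  0.42]
delta mm [-312.4  -87.6  -51.9] turn deg -6.8  cur ya -10.8 pos [653.9 -13.4  98.6] F [ 0.5 -1.2  1.2] w 58.6 t 42.2 tilt [ 0.005 -0.   ] q [-0.42  0.91  0.73  1.63 -0.75  0.89  0.42]
```

View pics/w34.png

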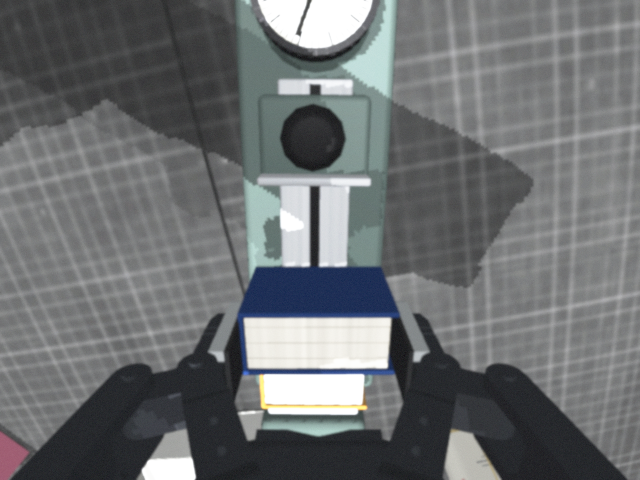

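Call:
{"api": "drive_tool", "payload": {"deltas": "0 0 -0.03 0 0.05; -0.02 -0.01 -0.052 -3 0.05; -0.06 -0.02 -0.052 -7 0.05; -0.1 -0.03 -0.052 -7 0.05; -0.15 -0.045 -0.052 -7 0.05; -0.2 -0.06 -0.052 -7 0.05; -0.25 -0.07 -0.052 -7 0.05; -0.29 -0.085 -0.052 -7 0.05; -0.312 -0.088 -0.052 -7 0.05; -0.312 -0.088 -0.052 -7 0.05; -0.312 -0.088 -0.052 -7 0.05"}}

```text
clock: 43.58
eef_pos: [508.1, -301.5, 146.5]
tool_rot: [3.142, -0.001, 1.506]
force: [-0.1, 0.5, -0.5]
width: 58.6
```

```bash
python3 -c "
from h import *
p=imaging.get_image('wrist'); save(p,'w35')
tt(0,-10,21)
"
```

```text
delta mm [ -2.9   1.2 125.5] turn deg 0.4  cur ya -3.6 pos [ 508.3 -301.2  146.5] F [-0.3 -0.5 -0.5] w 58.9 t 43.62 tilt [0.    0.001] q [ 0.07  0.75  0.7   1.78 -0.63  0.84  1.01]
```

View pics/w35.png

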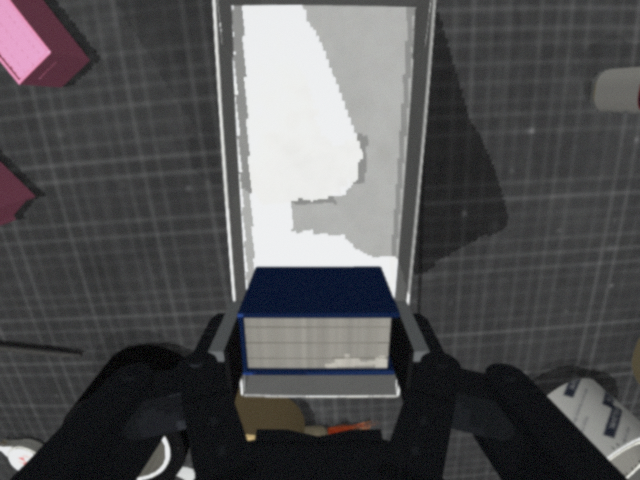

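Call:
{"api": "drive_tool", "payload": {"deltas": "-0.002 0.002 0.03 0 0.05; -0.002 0.002 0.06 0 0.05; -0.002 0.002 0.09 0 0.05; -0.002 0.002 0.11 0 0.05; -0.002 0.002 0.122 0 0.05; -0.002 0.002 0.124 0 0.05; -0.002 0.002 0.124 0 0.05; -0.002 0.002 0.124 0 0.072; -0.002 0.002 0.124 0 0.072; -0.002 0.002 0.124 0 0.072; -0.002 0.002 0.1 0 0.072; -0.002 0.002 0.07 0 0.072"}}

```text
clock: 45.12
eef_pos: [508.8, -304.9, 76.9]
tool_rot: [-3.14, -0.001, 1.505]
force: [0.5, -0.7, 0.2]
width: 72.2
```

```bash
python3 -c "
from h import *
gg(1,-66,140)
p=imaging.get_image('wrist'); save(p,'w36')
gg(1,-66,140)
"
```

```text
gauge tcp [ -84.5 -350.3]
delta mm [271.7 119.7 -63. ] turn deg 7.1  cur ya -3.8 pos [ 508.8 -304.9   76.9] F [ 0.5 -0.7  0.2] w 72.2 t 45.12 tilt [-0.001  0.001] q [ 0.12  0.85  0.62  1.82 -0.72  0.72  1.08]
gauge tcp [ -82.3 -351.7]
delta mm [273.2 118.  -59.2] turn deg 7.1  cur ya -3.8 pos [ 510.7 -306.7   81. ] F [-0.1 -1.   2.1] w 72.2 t 45.17 tilt [ 0.004 -0.003] q [ 0.12  0.84  0.62  1.81 -0.72  0.72  1.08]
```

View pics/w36.png

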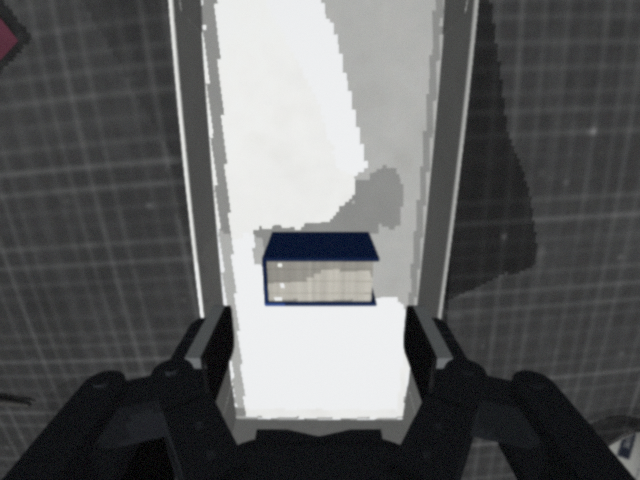

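Blue stands in the tray at (320,270). Next green.

Call:
{"api": "drive_tool", "payload": {"deltas": "0 0 -0.06 0 0.08; 0.04 0.02 -0.065 2 0.08; 0.09 0.04 -0.065 4 0.08; 0.14 0.06 -0.065 7 0.08; 0.19 0.08 -0.065 7 0.08; 0.24 0.11 -0.065 7 0.08; 0.272 0.12 -0.065 7 0.08; 0.272 0.12 -0.065 7 0.08; 0.272 0.12 -0.065 7 0.08"}}

```text
clock: 46.3
eef_pos: [646.3, -43.0, 141.9]
tool_rot: [-3.141, 0.001, 1.382]
force: [0.0, -0.5, 1.1]
width: 80.4
```

```bash
python3 -c "
from h import *
gg(1,-66,47)
p=imaging.get_image('wrist'); save(p,'w37'); save(p,'w37c',(250,190,380,340),4)
gg(1,-66,47)
"
```

```text
gauge tcp [  1.3 -67.3]
delta mm [ 1.4 -0.2 94.9] turn deg 0.0  cur ya -10.8 pos [646.3 -43.  141.9] F [ 0.  -0.5  1.1] w 80.4 t 46.3 tilt [-0.    -0.001] q [-0.4   0.86  0.78  1.62 -0.7   0.96  0.43]
gauge tcp [  1.3 -67.9]
delta mm [ 2.  -0.3 95. ] turn deg -0.1  cur ya -10.9 pos [646.2 -43.7 142. ] F [-0.4  0.3 -0.4] w 79.8 t 46.35 tilt [-0.    -0.001] q [-0.4   0.86  0.78  1.62 -0.7   0.96  0.43]
```

View pics/w37.png

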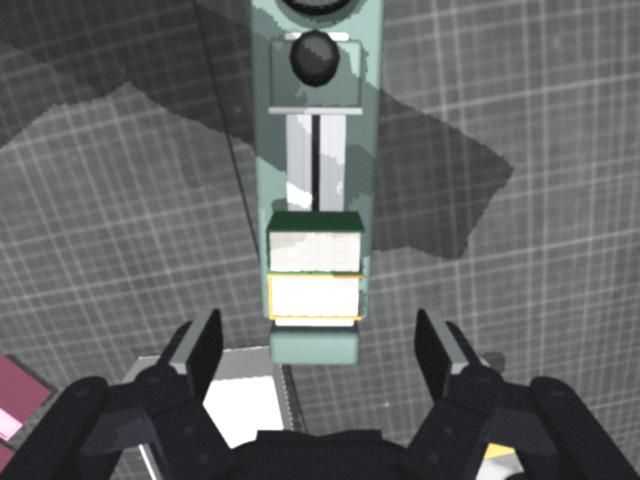

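View pics/w37c.png

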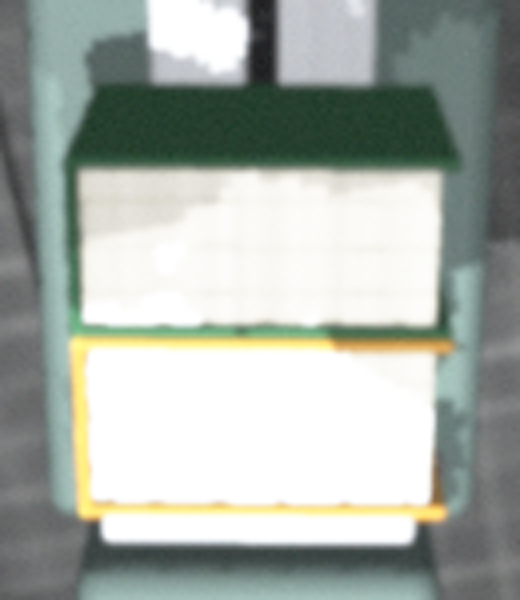

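```bash
python3 -c "
from h import *
p=imaging.get_image('wrist')
for n,c in (('green',[(66,160),(460,163),(452,336),(70,333)]),('ochre',[(72,342),(454,345),(446,518),(80,517)])):
    x,y,a=quad(p,c,(250,190),4,74); print(n,np.round(w2g(x,y),1),a-np.degrees(G[2]))
gg(0.5,-65,47)
"
```

```text
centre [645.6 -41.3] ang -11.3 len 59.08747604177413 wid 28.273099912001925
green [  0.3 -65.7] -0.4583273111501711
centre [639.8 -72.1] ang -11.2 len 59.63994047806931 wid 31.234142407894744
ochre [  0.4 -97. ] -0.3104190327573537
gauge tcp [  1.4 -68. ]
delta mm [ 3.1 -0.9 95.1] turn deg -0.1  cur ya -10.9 pos [646.2 -43.8 142.1] F [-0.7 -0.1  0.2] w 79.9 t 46.4 tilt [-0.    -0.001] q [-0.4   0.86  0.78  1.62 -0.7   0.96  0.43]
```

Call:
{"api": "drive_tool", "payload": {"deltas": "0.0025 -0.001 0.04 0 0.08; 0.0025 -0.001 0.07 0 0.08; 0.0025 -0.001 0.088 0 0.08; 0.0025 -0.001 0.095 0 0.08; 0.0025 -0.001 0.095 0 0.08; 0.0025 -0.001 0.095 0 0.05; 0.0025 -0.001 0.095 0 0.05; 0.0025 -0.001 0.095 0 0.05; 0.0025 -0.001 0.095 0 0.05; 0.0025 -0.001 0.07 0 0.05; 0.0025 -0.001 0.03 0 0.05; 0.0025 -0.001 0 0 0.05"}}

```text
clock: 47.9
eef_pos: [646.8, -39.2, 143.5]
tool_rot: [3.14, 0.0, 1.383]
force: [0.8, -0.2, -1.6]
width: 58.6
```

```bash
python3 -c "
from h import *
p=imaging.get_image('wrist'); save(p,'w38')
tt(0,42,145)
"
```

```text
delta mm [-233.8  -93.9    1.7] turn deg -6.8  cur ya -10.8 pos [648.8 -40.  147.4] F [-0.  -0.2  1.1] w 59.1 t 47.95 tilt [ 0.007 -0.001] q [-0.41  0.85  0.78  1.62 -0.7   0.96  0.43]
```

View pics/w38.png

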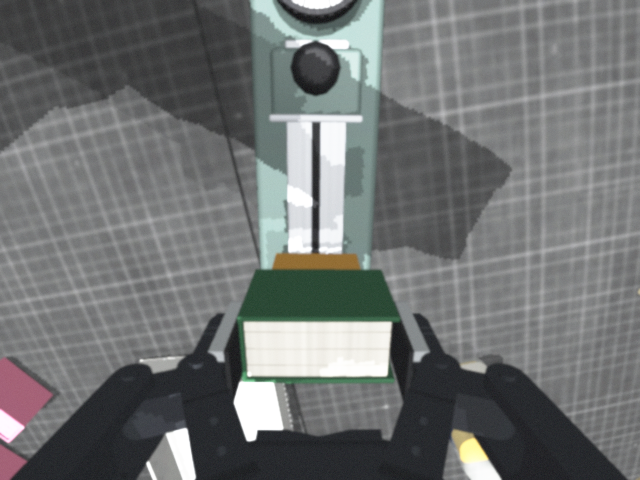

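Call:
{"api": "drive_tool", "payload": {"deltas": "-0.03 -0.01 -0.004 -3 0.05; -0.07 -0.03 -0.004 -7 0.05; -0.12 -0.05 -0.004 -7 0.05; -0.17 -0.07 -0.004 -7 0.05; -0.21 -0.085 -0.004 -7 0.05; -0.232 -0.094 -0.004 -7 0.05; -0.232 -0.094 -0.004 -7 0.05; -0.232 -0.094 -0.004 -7 0.05"}}

```text
clock: 48.95
eef_pos: [511.5, -248.1, 145.6]
tool_rot: [3.141, -0.001, 1.506]
force: [0.1, -0.5, -0.0]
width: 59.0
```

```bash
python3 -c "
from h import *
p=imaging.get_image('wrist'); save(p,'w39')
tt(0,42,21)
"
```

```text
delta mm [ -4.4   1.5 124.6] turn deg 0.4  cur ya -3.6 pos [ 511.7 -247.7  145.6] F [ 0.   0.3 -0.3] w 58.8 t 49.0 tilt [0.    0.001] q [-0.03  0.73  0.71  1.85 -0.65  0.81  0.96]
```

View pics/w39.png

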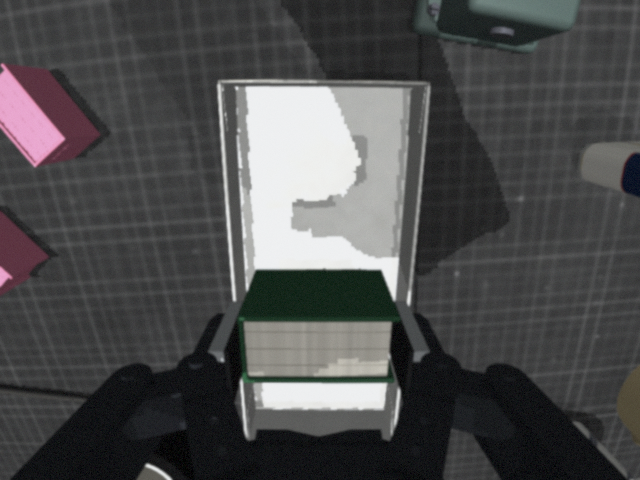

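Call:
{"api": "drive_tool", "payload": {"deltas": "-0.003 0.002 0.03 0 0.05; -0.003 0.002 0.06 0 0.05; -0.003 0.002 0.09 0 0.05; -0.003 0.002 0.11 0 0.05; -0.003 0.002 0.121 0 0.05; -0.003 0.002 0.123 0 0.05; -0.003 0.002 0.123 0 0.05; -0.003 0.002 0.123 0 0.072; -0.003 0.002 0.123 0 0.072; -0.003 0.002 0.123 0 0.072; -0.003 0.002 0.1 0 0.072; -0.003 0.002 0.07 0 0.072"}}

```text
clock: 50.5
eef_pos: [512.0, -252.2, 75.9]
tool_rot: [-3.14, -0.001, 1.505]
force: [1.1, 0.2, -0.1]
width: 71.9
```

Call:
{"api": "drive_tool", "payload": {"deltas": "0 0 -0.04 0 0.08; 0 0 -0.07 0 0.08; 0 0 -0.07 0 0.08; 0 0 -0.07 0 0.08"}}

```text
clock: 51.0
eef_pos: [512.2, -251.8, 145.2]
tool_rot: [-3.141, -0.001, 1.505]
force: [0.1, 0.6, -0.4]
width: 80.2
```

```bash
python3 -c "
from h import *
p=imaging.get_image('wrist'); save(p,'w40')
gg(1,-96.5,140)
"
```

```text
gauge tcp [ -91.4 -297.5]
delta mm [188.1 116.5   4.8] turn deg 7.1  cur ya -3.8 pos [ 511.9 -251.8  144.8] F [-0.6 -0.   0.6] w 80.0 t 51.05 tilt [-0.002  0.001] q [-0.03  0.74  0.72  1.84 -0.65  0.82  0.96]
```

View pics/w40.png

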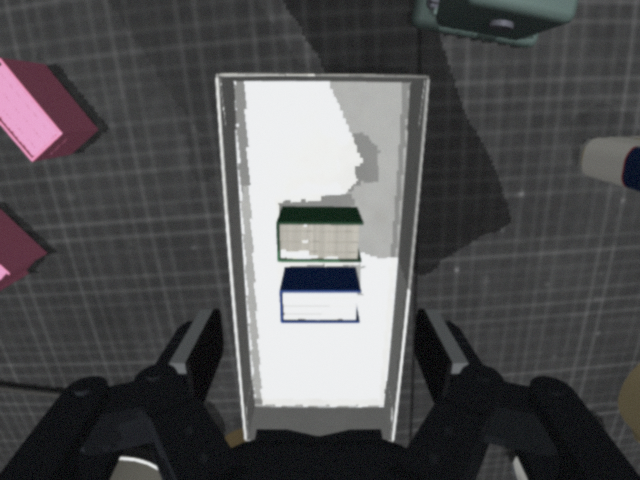

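Green (320,240) and blue (320,302) stand in the tray. Next ochre.

Call:
{"api": "drive_tool", "payload": {"deltas": "0.03 0.02 0 2 0.08; 0.07 0.04 0 4 0.08; 0.11 0.07 0 7 0.08; 0.15 0.09 0 7 0.08; 0.188 0.116 0.003 7 0.08; 0.188 0.116 0.003 7 0.08; 0.188 0.116 0.003 7 0.08; 0.188 0.116 0.003 7 0.08"}}

```text
clock: 52.05
eef_pos: [639.6, -74.2, 142.5]
tool_rot: [-3.141, 0.001, 1.38]
force: [0.3, -0.6, -0.3]
width: 80.4
```

```bash
python3 -c "
from h import *
p=imaging.get_image('wrist'); save(p,'w41'); save(p,'w41c',(250,190,380,340),4)
gg(0.5,-96,47)
"
```

```text
gauge tcp [  0.7 -98.9]
delta mm [ 3.  -0.2 95.7] turn deg -0.1  cur ya -10.9 pos [639.8 -74.1 142.7] F [-0.7  0.3 -0. ] w 80.0 t 52.1 tilt [-0.001 -0.   ] q [-0.35  0.85  0.78  1.63 -0.7   0.96  0.48]
```

View pics/w41.png

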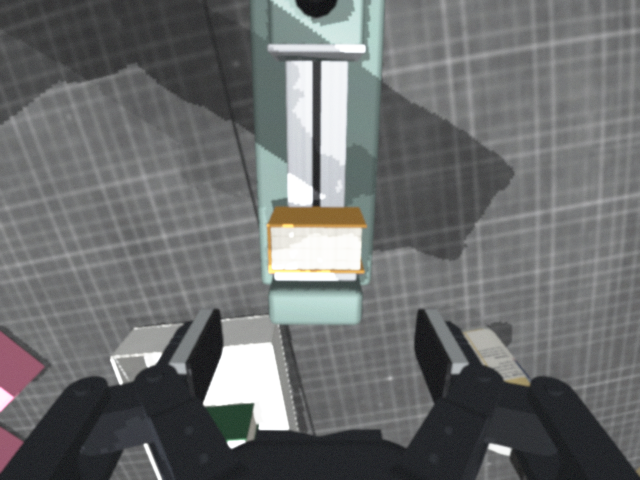

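View pics/w41c.png

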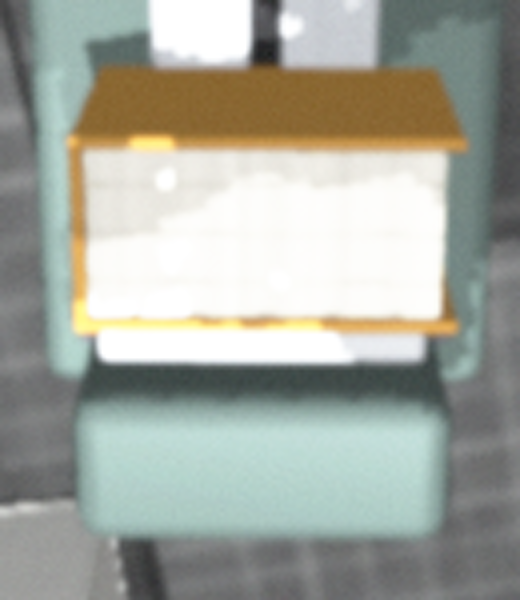

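Call:
{"api": "drive_tool", "payload": {"deltas": "0.0025 0 0.04 0 0.08; 0.0025 0 0.07 0 0.08; 0.0025 0 0.088 0 0.08; 0.0025 0 0.0955 0 0.08; 0.0025 0 0.0955 0 0.08; 0.0025 0 0.0955 0 0.05; 0.0025 0 0.0955 0 0.05; 0.0025 0 0.0955 0 0.05; 0.0025 0 0.0955 0 0.05; 0.0025 0 0.07 0 0.05; 0.0025 0 0.03 0 0.05; 0.0025 0 0 0 0.05"}}

```text
clock: 53.6
eef_pos: [641.4, -70.2, 144.5]
tool_rot: [3.14, 0.0, 1.383]
force: [1.0, 1.0, -0.6]
width: 58.8
```

```bash
python3 -c "
from h import *
p=imaging.get_image('wrist'); save(p,'w42')
tt(0,95,145)
"
```

```text
delta mm [-149.6 -100.7    2.7] turn deg -6.8  cur ya -10.8 pos [643.5 -71.1 148.4] F [ 0.6 -1.   1.4] w 58.7 t 53.65 tilt [ 0.007 -0.001] q [-0.36  0.85  0.78  1.62 -0.7   0.96  0.48]
```

View pics/w42.png

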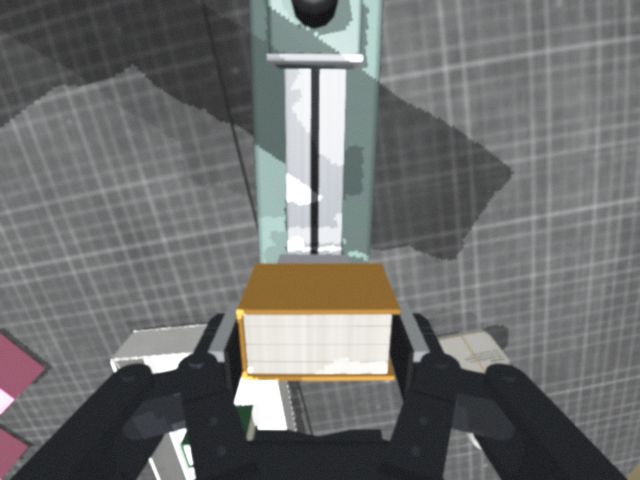

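Call:
{"api": "drive_tool", "payload": {"deltas": "-0.03 -0.02 -0.004 -3 0.05; -0.06 -0.04 -0.004 -7 0.05; -0.1 -0.065 -0.004 -7 0.05; -0.135 -0.09 -0.004 -7 0.05; -0.15 -0.1 -0.004 -7 0.05; -0.15 -0.1 -0.004 -7 0.05; -0.15 -0.1 -0.004 -7 0.05"}}

```text
clock: 54.52
eef_pos: [516.4, -197.1, 146.6]
tool_rot: [3.141, -0.001, 1.507]
force: [-0.8, 0.6, -1.2]
width: 58.8
```

```bash
python3 -c "
from h import *
p=imaging.get_image('wrist'); save(p,'w43')
tt(0,95,21)
"
```

```text
delta mm [ -2.3   0.4 125.5] turn deg 0.4  cur ya -3.6 pos [ 516.3 -197.1  146.5] F [ 0.2  0.4 -0.2] w 58.7 t 54.58 tilt [0.001 0.001] q [-0.14  0.72  0.73  1.89 -0.66  0.79  0.89]
```

View pics/w43.png

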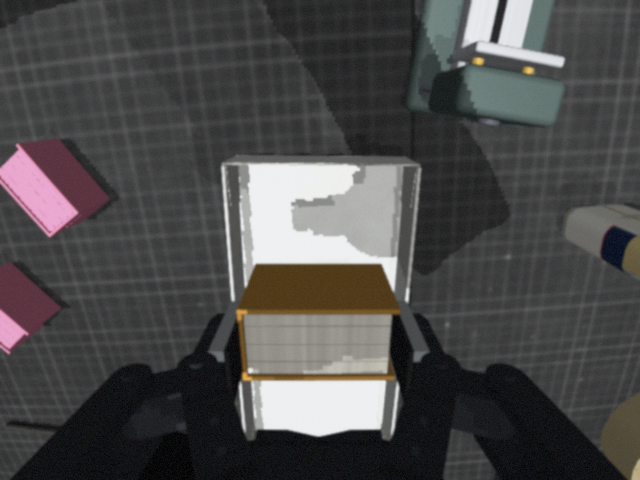

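Call:
{"api": "drive_tool", "payload": {"deltas": "-0.001 0.001 0.03 0 0.05; -0.001 0.001 0.06 0 0.05; -0.001 0.001 0.09 0 0.05; -0.001 0.001 0.11 0 0.05; -0.001 0.001 0.122 0 0.05; -0.001 0.001 0.124 0 0.05; -0.001 0.001 0.124 0 0.05; -0.001 0.001 0.124 0 0.072; -0.001 0.001 0.124 0 0.072; -0.001 0.001 0.124 0 0.072; -0.001 0.001 0.1 0 0.072; -0.001 0.001 0.07 0 0.072"}}

```text
clock: 56.08
eef_pos: [515.2, -199.6, 77.1]
tool_rot: [-3.14, -0.0, 1.505]
force: [0.5, 0.2, 0.3]
width: 71.9
```

Call:
{"api": "drive_tool", "payload": {"deltas": "0 0 -0.04 0 0.08; 0 0 -0.08 0 0.08; 0 0 -0.12 0 0.08; 0 0 -0.12 0 0.08; 0 0 -0.12 0 0.08"}}

```text
clock: 56.7
eef_pos: [515.4, -199.2, 196.3]
tool_rot: [-3.141, -0.001, 1.505]
force: [-0.1, 0.7, 0.0]
width: 80.1
```

```bash
python3 -c "
from h import *
p=imaging.get_image('wrist'); save(p,'w44')
s=imaging.get_image('side'); save(s,'s44')
go(450,-100,250)
"
```

```text
delta mm [ 94.7 -71.5 -54.1] turn deg 0  cur ya -3.8 pos [ 515.  -199.2  195.6] F [-0.2 -0.8 -0.1] w 80.2 t 56.8 tilt [-0.002  0.001] q [-0.17  0.66  0.8   1.84 -0.6   0.9   0.84]
```

View pics/w44.png

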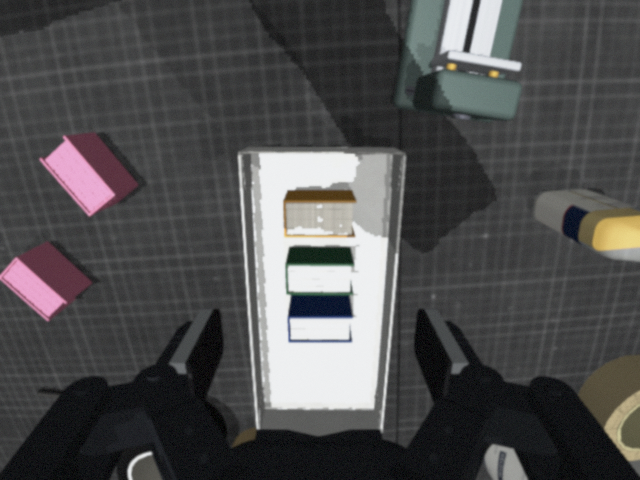

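View pics/s44.png

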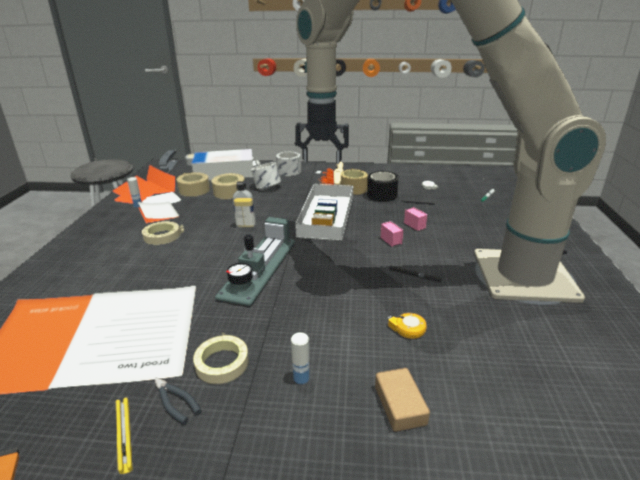

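All three stand released in the tray: ochre (320,213), green (320,270) and blue (320,320). Bystanders look unmoved. Last numeric checks on plate, jaw and bystanders.

```bash
python3 -c "
from h import *
p=imaging.get_image('wrist'); save(p,'w45',(390,0,530,125),5); s=imaging.get_image('side'); save(s,'s45',(205,205,305,305),6)
for uv in ((445,52),(521,64)): print('plate front top edge', np.round(w2g(*atz(p,uv,70)[:2]),1))
for t in ['solvent_bottle','glue_stick','masking_thin','jaw_knob']:
    for r in models.landmark_of(s,t)[:1]: print(t,np.round(r['score'],2),np.round(r['point']),np.round(atz(s,r['point'],102 if t=='jaw_knob' else 0)), np.round(w2g(*atz(s,r['point'],102)[:2])) if t=='jaw_knob' else '')
"
```

```text
plate front top edge [ -29.3 -113.2]
plate front top edge [  24.2 -112.6]
solvent_bottle 0.79 [245. 226.] [ 746. -203.    0.] 
glue_stick 0.77 [299. 379.] [506. 378.   0.] 
masking_thin 0.62 [219. 362.] [663. 348.   0.] 
jaw_knob 0.88 [248. 242.] [663.  67. 102.] [-3. 44.]
```

View pics/w45.png

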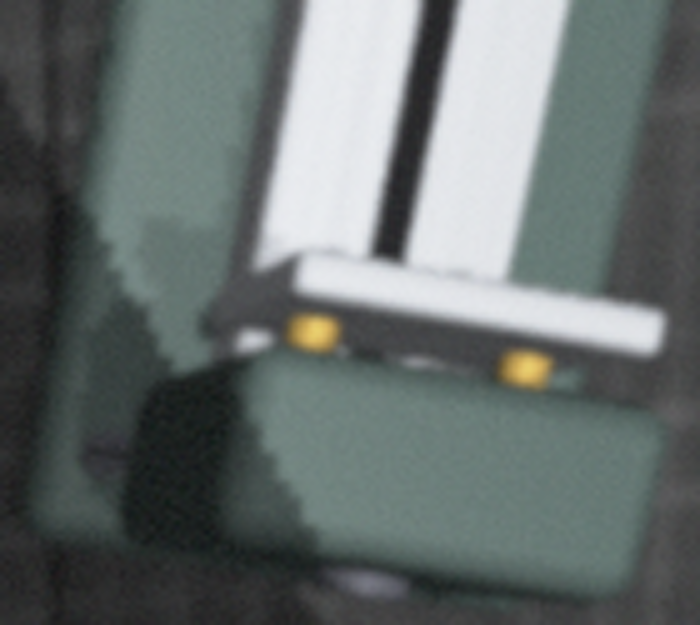

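View pics/s45.png

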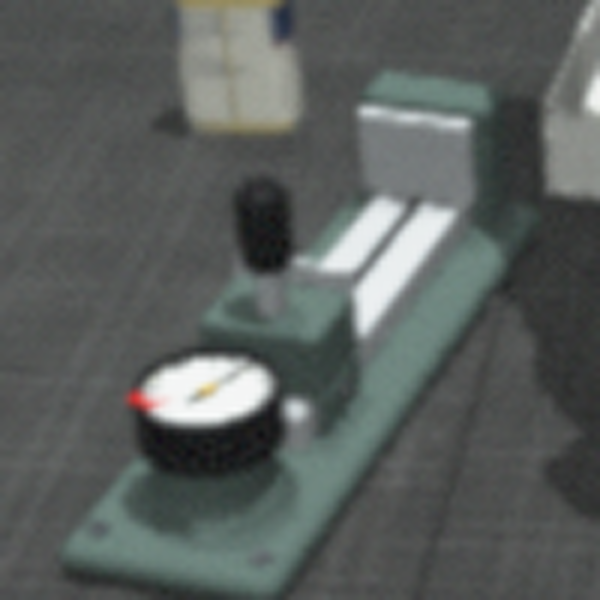

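```bash
python3 -c "
from h import *
print(ctrl.finish_job())"
```

```text
the job is handed in; nothing more can be done
None
```

The job is done and handed in after about 57 s of robot time; no verdict was reported. Three books were there (blue, green and ochre; no red). They were gauged together, the bezel was zeroed on the pack, and all three now stand in the white tray.

- **Seating:** I drew the jaw to about 126 mm, stood the books on the bed and pushed. The force rose from about 10 to 15.5 N with no further travel. The pointer then stood at about 36°, which is 90 mm and matches 28 + 30 + 32.
- **Zero:** I turned the bezel about 83°. The close view after release showed the red zero exactly under the pointer.
- **Slip while releasing the bezel:** I repeated the turn command as the fingers opened, so the tool turned a further 43°. The zero was still on the pointer afterwards, and the pack was still held.
- **Last checks:**
  - **Jaw:** about 130 mm by the pointer. The side camera's knob position suggests a few millimetres more.
  - **End plate:** it reads -113 mm on its top edge, the same bias as at the start, when it was sprung out. The gap and pins behind it also show in the picture.
  - **Bystanders:** bottle, glue stick and tape read within about 10 mm of their first side-camera positions, roughly that camera's scatter.
- **Tray:** it was knocked about 35 mm during the run; I measured it again before placing the books.

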